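Clear the spilled chunks off the container's lid, then hold the lid open at 60 degrees

ROBOT

A 6-joint arm with a two-finger parallel gripper is mounted at the origin on the work surface. World frame = base frame: x ahead of the robot, y to its left, z up, the work surface at z = 0. Lengths are in mm, angles in rad, forces in N, time in s.
With the tool pointing down it reaches from about 250 to 800 mm from the base axis. Payload 3.9 kg.
Tool frame: the origin (TCP) lies on the centre line of the jaws, within the pads' length; the fingertips stand 25 mm ahead of it and the grasp point (between the pads) lies 6 mm ahead of it; z points along the fingers, y is the line along which they close (so a half turn about z gives the same grasp; the last joint's range is limited). The gripper opens to 85 mm and grips with 20 to 120 N. Pads are 22 mm wide; open, the fingers measure 114 mm over their backs; the gripper's body (76 mm by 85 mm) begins 54 mm behind the grasp point. The pads swing forward as they close: fully open they stand 13 mm farther back than shut.
Start: joints at [1.249, 0.26, -0.138, 1.173, 0, 1.571], TCP at [166.039, 498.042, 223.304] pointing down, gripper open.
Joint ranges: [-2.78, 2.78], [-0.83, 1.72], [-1.28, 1.37], [-1.9, 2.12], [-1.57, 1.48], [-3.14, 3.14]. Speed limits (rad/s): [2.57, 2.57, 3.14, 3.14, 3.14, 3.14].

INTERFACE

Orientations are given as a unit quaternion [w, x, y, z].
In Python, from workcell import observe, eyes, job_done gives the robot as it stands.
- The arm moves only by the tool drive_tool, never from a script. Its argument "targets" is a list of rows, each an object with "slide": the shift along the tool's x, y, z each as a share of 0.75 m, from -1 to 1, a list of three; "yaw": the turn about the tool's z as a share of 10 degrees, from -1 to 1; "hand": the opening, from 0 (shut) to 1 (fully open). In form: [{"slide": [x, y, z], "yaw": yaw, "hand": hand}, ...]. A call has 1 to 20 rows; each row shifts and turns the commanded pose from where the row before left it, along the tool's axes as they then stand; what a row does not reach is not made up. A row lasts 1/8 s, in which the tool goes at most 62.5 mm and 10.7 degrees, less where a joint would pass 70% of its speed; a pose out of reach is approached as far as the arm can. A call with a number of a shift or a turn outside -1 to 1 is refused whole. A call with a gripper value outside its range is refused whole. The fingers move at their own pace and stop on an object; "force" is the grip in N (left out, the last holds). Time passes only in rows, so rows that do not move let the fingers close. It gives the time, the measured TCP pose, the force, the opening and the grip force at its end, in the units of the state.
- observe(): the state, without advancing time (a new reading comes with each control period).
- eyes.capture(name): name is "scene" or "side" or "wrist"; returns a dict with "color" (420x560x3 uint8, blue, green, red), "fx", "fy", "cx", "cy" (pixels), "k1" (the pictures are not rectified: a ray, as slopes to the right and down, at radius r is drawn at 1 + k1 r^2 times it, then the intrinsics apply), "R" (3x3) and "t" (3): a world point X has camera coordinates R X + t. Camera axes: x right, y down, z forward; pixel columns grow to the right and rows downward; lengths in mm; the calibration is good to about 2 mm. A picture is of the moment at which its call begins. There is no depth.
- job_done(): hands the job in; it is judged then, once.
Trained networks look in a picture, given as the dict that the camera call returned (one of the last four; its "shot" number tells which), for a name from the list of things; names that differ only in an ending like _2 or _b are one class to them, and where a whole thing is asked for, a point or a joint stands for the part that bears it (a point fixed in the world has none). Each returns a list of dicts, best first, with "confidence" (0 to 1); they miss things now and then, are a little off and sometimes report something else, mostly with a low value. They report only what shows in the picture. A call takes as long as a camera call. They do not tell look-alikes from the thing itself.
- eyes.outline_of(picture, target): "pixels" (420x560 bool, what is visible of it) and "centre" ([column, row] in pixels, amid what is visible of it).
- eyes.pinpoint(picture, target): "centre" ([column, row] in pixels: a listed point, or the origin of a listed thing).
The state is a dict: "clock": time; "q": joint angles; "joint_velocities": joint speeds; "effort": joint torques, N m; "eef_pos": TCP position; "ee_rot": TCP orientation; "force": force on the tool from outside, world axes, zero at the start; "ft_torque": the same for the moment, N m; "gripper_width": finger opening in mm; "gripper_force": force on a finger pad.
Only numpy, scipy, OpenCV 4.12 (cv2) and the standard library are available. Lean on these libraries where they do the work, as an engineer would, in place of code of your own. Each camera call takes 0.05 s, during which the arm holds its last target. There are 200 camera calls.

TASK

Chocolate chunks have spilled onto the closed lid of the clear container: take the scraper block in the gripper and wipe all four off the lid with it (never pushing them with the fingers themselves) into the shallow metal tray lying alongside, then put the scraper back down on the bare counter and let go of it. Only then lift the hinged lid by its front tab and hold it open at 60 degrees from closed, ready for filling; it falls shut if let go, so finish while still holding it there. Leave the other kitchen things where they are.

Things in the scene. Friction and masses are not known exactly. Their poses are not given: they have to be found in the camera images.
- lid (a joint): opening angle in rad of the container's flat grey lid: 0 = closed (level), grows as the front edge rises, 1.047 = 60 degrees, stop at 1.9. Plain free hinge: below about 90 degrees the lid falls shut when let go. Lid mass about 0.2 kg
- lid_hinge (a point): fixed point on the lid's hinge axis, midway along it, 90 mm above the counter, on the side of the container far from the robot. Its axes are the container's: x from the robot-side front to the hinge, y along the hinge, z up. The container (clear plastic, open box 160 x 200 x 90 mm in x, y, z, fixed to the counter) is centred 83 mm from here towards -x
- lid_mid (a point): centre of the lid's upper face, 96 mm above the counter when closed; the axes turn with the lid (x to the hinge, y along the hinge, z out of the upper face). The lid plate is 166 (x) x 230 (y) x 6 mm, smooth and flat on top, and overhangs the container's sides by 15 mm
- lid_tab (a point): grip point of the tab that sticks out from the middle of the lid's front edge: 198 mm from the hinge axis towards -x of the lid, at 90 mm above the counter when closed (centre of the tab's thickness). The tab is 30 mm wide (y), 12 mm thick and reaches 50 mm out from the lid's edge; this point lies 32 mm out from that edge, with free space under and beside it. Can be pinched from above across its 30 mm width; the lid then pivots between the fingers
- scraper_center (a point): centre, half-way up, of the scraper block, which stands on the counter: 120 mm long (its x), 65 mm high (z). The lower 18 mm is a steel foot 26 mm wide (y) with a flat underside; above it is a wooden grip 110 mm long and 24 mm wide (y). About 0.2 kg. It starts left or right of the container, with the pepper grinder on the other side
- scraper: the same scraper block; origin at the centre of its underside
- container: the clear container with its lid; origin at the centre of its underside on the counter, axes as lid_hinge
- tray: shallow open aluminium tray lying flat on the counter, 200 (x) x 130 (y) x 16 mm, wall 3 mm; origin at the centre of its underside. It lies against the container's left (+y) or right (-y) side, parallel to it, its nearer wall tucked 5 to 8 mm under the lid's side edge; a slatted wooden trivet lies on the other side
- trivet: slatted wooden trivet, 180 x 120 x 18 mm, origin at its underside; leave alone
- grinder: steel pepper grinder, 52 mm across, 118 mm high, standing, origin at its underside; leave alone
- ramekin: blue ceramic ramekin, 84 mm across, 45 mm high, origin at its underside; leave alone
- saucepan: aluminium saucepan, 160 mm across, 85 mm high, handle along its +y, origin at its underside; leave alone
- spoon: wooden spoon 260 mm long lying along its x; leave alone
- jar: glass jar with steel cap, 70 mm across, 110 mm high, origin at its underside; leave alone
- chunk1_center (a point): centre of a loose hard dark chocolate chunk, 24 x 20 x 13 mm, about 12 g, lying on the closed lid; all of it within 52 mm (lid x) and 73 mm (lid y) of the middle of the lid
- chunk2_center (a point): centre of a loose hard dark chocolate chunk, 21 x 21 x 13 mm, about 12 g, lying on the closed lid; all of it within 52 mm (lid x) and 73 mm (lid y) of the middle of the lid
- chunk3_center (a point): centre of a loose hard dark chocolate chunk, 26 x 18 x 13 mm, about 12 g, lying on the closed lid; all of it within 52 mm (lid x) and 73 mm (lid y) of the middle of the lid
- chunk4_center (a point): centre of a loose hard dark chocolate chunk, 22 x 19 x 13 mm, about 12 g, lying on the closed lid; all of it within 52 mm (lid x) and 73 mm (lid y) of the middle of the lid
Mind the look-alikes: they are no part of the job. Of the things that look like the scraper, take the one that is nearest to the robot's base at the start.

How it is judged:
By the outcome, as a careful person would: the job done as asked, in the order asked, and still so for the second after the job is handed in, while the arm keeps its last pose, push and grip.
It also fails if it takes over 70 s, if anything falls off the work surface, if the arm or the gripper's body presses on something with over 40 N, if the wrist force passes 120 N, or if a joint passes its speed limit or range.

## Working session

There is one attempt and no reset: what is moved stays moved. The work goes in short steps, Python scripts to look and compute and a tool call to move; the robot and the scene stay as the last step left them, time stands still between calls to the robot, and variables do not carry over. Pictures are saved under pics/ and viewed, at most 10 in all, crops included, and the job is handed in when it is done.

Besides the shell and the picture viewer there is one more tool, called after ">>>" as name([rows], argument=value, ...), one row to a line, values as JSON. drive_tool: Moves the arm, as the interface text tells. Its arguments: {"type":"object","properties":{"targets":{"type":"array","items":{"type":"object","properties":{"slide":{"type":"array","items":{"type":"number","minimum":-1,"maximum":1}},"yaw":{"type":"number","minimum":-1,"maximum":1},"hand":{"type":"number"}}}},"force":{"type":"number"}},"required":["targets"]}

```bash
mkdir -p pics
cat > h.py <<'E'
import numpy as np, cv2
from workcell import observe, eyes, job_done
def ray(p,uv):
    x=(uv[0]-p["cx"])/p["fx"]; y=(uv[1]-p["cy"])/p["fy"]
    u,v=x,y
    for _ in range(30):
        s=1+p["k1"]*(u*u+v*v); u,v=x/s,y/s
    R=np.array(p["R"]);t=np.array(p["t"])
    d=R.T@np.array([u,v,1]); return -R.T@t, d/np.linalg.norm(d)
def onplane(p,uv,z):
    o,d=ray(p,uv); return o+d*(z-o[2])/d[2]
def proj(p,X):
    c=np.array(p["R"])@np.array(X)+np.array(p["t"]); u=c[:2]/c[2]; s=1+p["k1"]*(u@u)
    return u*s*[p["fx"],p["fy"]]+[p["cx"],p["cy"]]
E
cat > look.py <<'E'
from h import *
print(observe())
Z=dict(lid_hinge=90,lid_mid=96,lid_tab=90,scraper_center=32.5,scraper=0,container=0,tray=0,trivet=0,grinder=0,ramekin=0,saucepan=0,jar=0,spoon=5,chunk1_center=102.5,chunk2_center=102.5,chunk3_center=102.5,chunk4_center=102.5)
for n in ["scene","side"]:
    p=eyes.capture(n); cv2.imwrite(f"pics/{n}0.png",p["color"])
    for k,z in Z.items():
        for r in eyes.pinpoint(p,k)[:4]:
            print(n,k,round(r["confidence"],2),np.round(r["centre"]),np.round(onplane(p,r["centre"],z)[:2],1))
E
python3 look.py
```

```text
{'clock': 0.0, 'q': array([ 1.24899760e+00,  2.60655012e-01, -1.39389546e-01,  1.17267496e+00,
       -3.03534805e-05,  1.57079989e+00]), 'joint_velocities': array([-7.67305295e-04,  1.13140349e-03, -5.59777499e-05,  2.14176650e-04,
       -1.82714548e-03, -3.28185131e-04]), 'effort': array([ 1.89731167e-03, -4.05673385e+01,  2.53923923e+01,  1.87482673e-02,
       -6.65132802e-05, -8.76227602e-06]), 'eef_pos': array([165.83290966, 497.38734383, 222.47236214]), 'ee_rot': array([-1.39071163e-04,  1.60207688e-01,  9.87082860e-01, -9.51607911e-04]), 'force': array([-0.519313  , -0.06070145, -0.13719242]), 'ft_torque': array([ 0.00882554, -0.01262164,  0.03952987]), 'gripper_force': 0.0, 'gripper_width': 85.24718026094132}
scene lid_hinge 0.73 [243. 226.] [662.4 -75.5]
scene lid_hinge 0.37 [295. 201.] [469.8 -31.9]
scene lid_mid 0.97 [263. 214.] [588.4 -62. ]
scene lid_mid 0.56 [269. 230.] [615.   -1.4]
scene lid_mid 0.46 [376. 302.] [553.8 399. ]
scene lid_tab 0.69 [291. 203.] [484.  -37.1]
scene scraper_center 0.97 [218. 163.] [ 528.8 -397.5]
scene scraper_center 0.75 [206. 112.] [ 392
[... 1604 characters left out ...]
.2]
side trivet 0.46 [207. 194.] [326.  301.4]
side grinder 0.65 [234. 172.] [496.4 362.9]
side grinder 0.41 [313. 204.] [673.4   1.2]
side grinder 0.24 [376. 306.] [ 555. -541.]
side ramekin 0.69 [207. 193.] [329.2 308.4]
side saucepan 0.59 [195. 151.] [417.4 606.1]
side jar 0.6 [304. 189.] [696.3  97.4]
side jar 0.56 [290. 297.] [ 321.3 -340.7]
side spoon 0.89 [379. 304.] [ 565.1 -544.7]
side chunk1_center 0.43 [324. 196.] [670.4 -67.6]
side chunk1_center 0.38 [305. 205.] [574.6 -66.9]
side chunk2_center 0.35 [313. 204.] [605.9 -83.1]
side chunk3_center 0.53 [296. 200.] [562.5 -22.2]
side chunk3_center 0.15 [304. 187.] [634.4  21.3]
side chunk4_center 0.51 [305. 191.] [ 6.23e+02 -2.00e-01]
```

View pics/scene0.png

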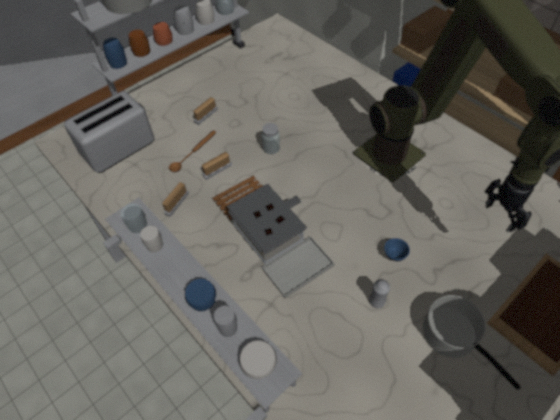

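View pics/side0.png

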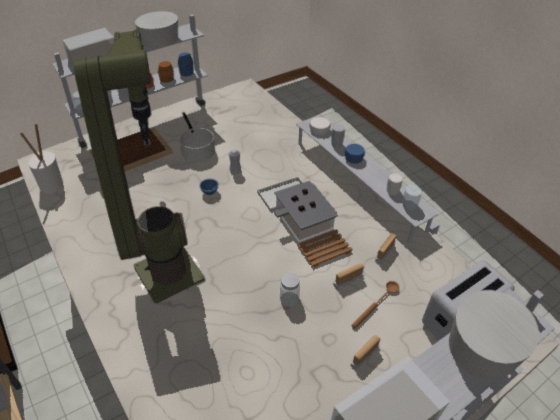

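The scene view has the container at about (267,220) px, the tray on its +y side and the trivet on −y. Three scraper look-alikes are at (216,163), (204,108) and (174,197). The nearest to the base is the one at about (545,−392) mm. Next I look from above with the wrist camera.

```bash
cat >> h.py <<'E'
def pose():
    o=observe(); w,x,y,z=o["ee_rot"]; p=np.array(o["eef_pos"])
    return p, np.degrees(np.arctan2(1-2*(x*x+z*z),2*(x*y-w*z))), o
def plan(p,phi,tgt,phi2=None,per=56):
    d=np.array(tgt,float)-p; a=np.radians(phi)
    X=np.array([-np.sin(a),np.cos(a),0]);Y=np.array([np.cos(a),np.sin(a),0])
    X=-X if False else X
    s=np.array([d@X,d@Y,-d[2]]); n=max(1,int(np.ceil(np.linalg.norm(d)/per)))
    dy=0 if phi2 is None else (phi-phi2)/10
    print("rows",n,"slide",np.round(s/750/n,4),"total",np.round(s/750,4),"then yaw total",round(dy,2))
E
python3 -c "
from h import *
p,phi,o=pose();print(p,phi)
plan(p,phi,[540,-60,420],84)"
```

```text
[166.05960009 498.05029746 223.29996851] 71.55871938289276
rows 13 slide [-0.0545 -0.0422 -0.0202] total [-0.7084 -0.5481 -0.2623] then yaw total -1.24
```

>>> drive_tool([
  {"slide": [-0.0545,-0.0422,-0.0202],"yaw": 0,"hand": 1},
  {"slide": [-0.0545,-0.0422,-0.0202],"yaw": 0,"hand": 1},
  {"slide": [-0.0545,-0.0422,-0.0202],"yaw": 0,"hand": 1},
  {"slide": [-0.0545,-0.0422,-0.0202],"yaw": 0,"hand": 1},
  {"slide": [-0.0545,-0.0422,-0.0202],"yaw": 0,"hand": 1},
  {"slide": [-0.0545,-0.0422,-0.0202],"yaw": 0,"hand": 1},
  {"slide": [-0.0545,-0.0422,-0.0202],"yaw": 0,"hand": 1},
  {"slide": [-0.0545,-0.0422,-0.0202],"yaw": 0,"hand": 1},
  {"slide": [-0.0545,-0.0422,-0.0202],"yaw": 0,"hand": 1},
  {"slide": [-0.0545,-0.0422,-0.0202],"yaw": 0,"hand": 1},
  {"slide": [-0.0545,-0.0422,-0.0202],"yaw": 0,"hand": 1},
  {"slide": [-0.0545,-0.0422,-0.0202],"yaw": 0,"hand": 1},
  {"slide": [-0.0545,-0.0422,-0.0202],"yaw": 0,"hand": 1},
  {"slide": [0,0,0],"yaw": -0.62,"hand": 1},
  {"slide": [0,0,0],"yaw": -0.62,"hand": 1},
  {"slide": [0,0,0],"yaw": 0,"hand": 1},
])

```text
clock: 3.8
eef_pos: [540.1, -60.6, 420.1]
ee_rot: [-0.0, 0.054, 0.999, 0.0]
force: [-0.1, -0.1, 0.3]
gripper_width: 85.2
gripper_force: 0.0
```

```bash
cat > wl.py <<'E'
from h import *
import sys
p,phi,o=pose();print(o["clock"],np.round(p,1),round(phi,2))
n=sys.argv[1]
w=eyes.capture("wrist"); cv2.imwrite(f"pics/{n}.png",w["color"]); 
import pickle; pickle.dump(dict(w),open(n+".pkl","wb"))
Z=dict(lid_hinge=90,lid_mid=96,lid_tab=90,scraper_center=32.5,tray=0,trivet=0,chunk1_center=102.5,chunk2_center=102.5,chunk3_center=102.5,chunk4_center=102.5)
for k,z in Z.items():
    for r in eyes.pinpoint(w,k)[:3]:
        print(k,round(r["confidence"],2),np.round(r["centre"]),np.round(onplane(w,r["centre"],z)[:2],1))
def shape(k,z,pick=0):
    for r in eyes.outline_of(w,k)[:2]:
        c,_=cv2.findContours(r["pixels"].astype(np.uint8),cv2.RETR_EXTERNAL,cv2.CHAIN_APPROX_NONE)
        if not c: continue
        c=max(c,key=cv2.contourArea)[:,0]
        W=np.float32([onplane(w,q,z)[:2] for q in c])
        print(k,round(r["confidence"],2),[np.round(a,1) for a in cv2.minAreaRect(W)],"touch edge",c.min(),c[:,0].max(),c[:,1].max())
shape("lid_mid",96);shape("tray",16);shape("scraper_center",65)
E
python3 wl.py w1
```

```text
3.8 [540.1 -60.6 420.1] 83.87
lid_hinge 0.63 [ 99. 184.] [ 529.3 -356.5]
lid_hinge 0.62 [285. 242.] [664.3 -62.8]
lid_mid 0.57 [285. 197.] [583.  -53.7]
lid_tab 0.76 [287. 122.] [464.9 -39.3]
lid_tab 0.19 [ 99. 186.] [ 531.9 -357.9]
scraper_center 0.62 [139. 282.] [ 743.2 -367.3]
scraper_center 0.55 [ 99. 185.] [ 538.3 -393.8]
tray 0.57 [372. 186.] [601.9 117.7]
trivet 0.72 [195. 181.] [ 554.3 -226.1]
trivet 0.47 [481.  22.] [337.6 306.9]
chunk1_center 0.68 [273. 179.] [549.8 -71. ]
chunk2_center 0.57 [273. 214.] [607.7 -76.6]
chunk2_center 0.28 [513. 121.] [500.1 300.7]
chunk3_center 0.73 [310. 184.] [564.3 -12.3]
chunk3_center 0.25 [105.  52.] [ 342.  -288.9]
chunk4_center 0.58 [320. 216.] [6.198e+02 6.000e-01]
chunk4_center 0.19 [107. 184.] [ 529.8 -335.9]
lid_mid 0.64 [array([560.2, -49.2]), array([230.5, 215.2]), np.float64(82.9)] touch edge 114 360 245
tray 0.31 [array([570.2, -74.3]), array([22.9, 26.9]), np.float64(83.8)] touch edge 175 279 189
scraper_center 0.73 [array([ 708.2, -359.9]), array([76.9, 68.3]), np.float64(21.5)] touch edge 110 148 297
```

View pics/w1.png

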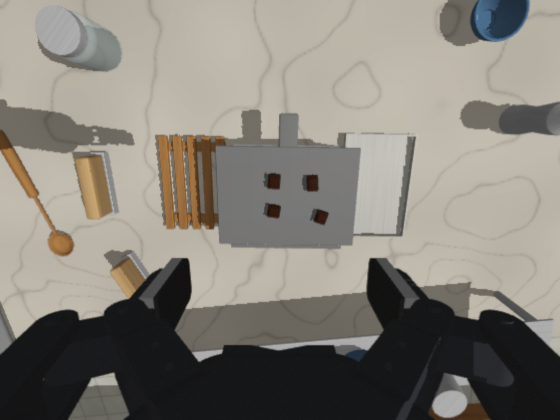

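The lid shows at (285,197) px with the tab at (288,130). Its yaw is about −7° and its centre about (584,−53) mm. The four chunks sit near (273,181), (312,183), (273,211) and (320,216), with the tray to the right (+y). The scraper is at (95,185), roughly along world x.

```bash
python3 -c "
from h import *
p,phi,o=pose()
plan(p,phi,[490,-390,300],96)"
```

```text
rows 7 slide [ 0.0029 -0.0634  0.0229] total [ 0.02   -0.4441  0.1603] then yaw total -1.2
```

>>> drive_tool([
  {"slide": [0.003,-0.0634,0.023],"yaw": 0,"hand": 1},
  {"slide": [0.003,-0.0634,0.023],"yaw": 0,"hand": 1},
  {"slide": [0.003,-0.0634,0.023],"yaw": 0,"hand": 1},
  {"slide": [0.003,-0.0634,0.023],"yaw": 0,"hand": 1},
  {"slide": [0.003,-0.0634,0.023],"yaw": 0,"hand": 1},
  {"slide": [0.003,-0.0634,0.023],"yaw": 0,"hand": 1},
  {"slide": [0.003,-0.0634,0.023],"yaw": 0,"hand": 1},
  {"slide": [0,0,0],"yaw": -0.6,"hand": 1},
  {"slide": [0,0,0],"yaw": -0.6,"hand": 1},
  {"slide": [0,0,0],"yaw": 0,"hand": 1},
])

```text
clock: 5.75
eef_pos: [489.2, -389.9, 299.3]
ee_rot: [-0.0, -0.051, 0.999, 0.0]
force: [0.2, -0.3, -0.2]
gripper_width: 85.6
gripper_force: 0.0
```

```bash
python3 wl.py w2 | grep -v chunk
```

```text
5.75 [ 489.2 -389.9  299.3] 95.87
lid_mid 0.62 [520. 281.] [583.8 -55.6]
lid_tab 0.27 [557. 310.] [625.9  15.1]
scraper_center 0.9 [272. 209.] [ 535.7 -394.4]
scraper_center 0.75 [277. 330.] [ 743.4 -366.1]
scraper_center 0.68 [69. 76.] [ 385.  -674.1]
tray 0.51 [521. 282.] [629.5  38. ]
trivet 0.85 [376. 226.] [ 556.2 -225.1]
trivet 0.16 [272. 212.] [ 550.4 -392.9]
lid_mid 0.76 [array([594.1, -91.6]), array([243.7, 173.7]), np.float64(20.1)] touch edge 183 559 346
scraper_center 0.92 [array([ 533. , -396.2]), array([ 27. , 122.7]), np.float64(84.3)] touch edge 168 286 254
scraper_center 0.87 [array([ 702.9, -379.7]), array([106.5,  35.1]), np.float64(19.9)] touch edge 258 289 349
```

View pics/w2.png

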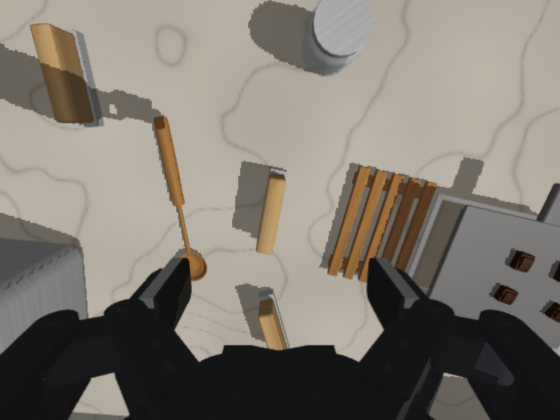

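The scraper stands alone at (272,210) px, with its wooden top running from about (278,175) to (266,252). The spoon is to its left and the trivet to its right. I'll refine its pose from the wood top face.

Run:
```python
from h import *
import pickle
w=pickle.load(open("w2.pkl","rb"))
hsv=cv2.cvtColor(w["color"],cv2.COLOR_BGR2HSV)
print(hsv[210,272],hsv[210,250],hsv[172,280])
m=cv2.inRange(hsv,(5,80,90),(25,255,255)); m[:165]=0;m[260:]=0;m[:,:245]=0;m[:,300:]=0
n,l,s,c=cv2.connectedComponentsWithStats(m); i=1+s[1:,4].argmax(); m=(l==i).astype(np.uint8)
c=max(cv2.findContours(m,0,1)[0],key=cv2.contourArea)[:,0]
for z in (65,60): print(z,cv2.minAreaRect(np.float32([onplane(w,q,z)[:2] for q in c])))
o,d=ray(w,(280,210));print("cam",o)
```

```text
[ 18 113 180] [ 18  31 108] [  0   2 164]
65 ((537.5213623046875, -396.16705322265625), (23.219762802124023, 109.84569549560547), 85.3576889038086)
60 ((539.0474243164062, -396.1602783203125), (23.519927978515625, 111.26583862304688), 85.35765075683594)
cam [ 419.48745694 -396.6928957   451.75282915]
```

```bash
python3 -c "
from h import *
p,phi,o=pose()
plan(p,phi,[537.5,-396.2,130],85.4)
plan(np.array([537.5,-396.2,130]),85.4,[537.5,-396.2,55],per=40)"
```

```text
rows 4 slide [-0.0157 -0.0038  0.0565] total [-0.063  -0.0153  0.226 ] then yaw total 1.06
rows 2 slide [0.   0.   0.05] total [0.  0.  0.1] then yaw total 0
```

>>> drive_tool([
  {"slide": [-0.0158,-0.0038,0.0565],"yaw": 0,"hand": 1},
  {"slide": [-0.0158,-0.0038,0.0565],"yaw": 0,"hand": 1},
  {"slide": [-0.0157,-0.0038,0.0565],"yaw": 0,"hand": 1},
  {"slide": [-0.0157,-0.0038,0.0565],"yaw": 0,"hand": 1},
  {"slide": [0,0,0],"yaw": 0.53,"hand": 1},
  {"slide": [0,0,0],"yaw": 0.53,"hand": 1},
  {"slide": [0,0,0.034],"yaw": 0,"hand": 1},
  {"slide": [0,0,0.033],"yaw": 0,"hand": 1},
  {"slide": [0,0,0.033],"yaw": 0,"hand": 1},
  {"slide": [0,0,0],"yaw": 0,"hand": 1},
], force=60)

```text
clock: 7.7
eef_pos: [535.8, -394.9, 52.8]
ee_rot: [-0.002, 0.04, 0.999, 0.001]
force: [-0.8, 0.1, -0.6]
gripper_width: 85.2
gripper_force: 0.0
```

```bash
python3 -c "
from h import *
p,phi,o=pose();print(p,phi,o['force'])"
```

```text
[ 535.79620435 -394.87954925   52.75247459] 85.35892030575832 [-0.76557578  0.11381079 -0.62168365]
```

Aligned to within 2 mm; I close the gripper and lift.

>>> drive_tool([
  {"slide": [0,0,0],"yaw": 0,"hand": 0.2},
  {"slide": [0,0,0],"yaw": 0,"hand": 0.0},
  {"slide": [0,0,0],"yaw": 0,"hand": 0.0},
  {"slide": [0,0,0],"yaw": 0,"hand": 0.0},
  {"slide": [0,0,0],"yaw": 0,"hand": 0.0},
  {"slide": [0,0,0],"yaw": 0,"hand": 0.0},
  {"slide": [0,0,0],"yaw": 0,"hand": 0.0},
], force=60)

```text
clock: 8.57
eef_pos: [538.0, -396.4, 56.2]
ee_rot: [0.001, 0.04, 0.999, -0.0]
force: [-0.1, 0.5, 5.6]
gripper_width: 18.6
gripper_force: 58.5
```

```bash
python3 -c "
from h import *
p,phi,o=pose();print(p,phi,o['force'],o['gripper_width'],o['gripper_force'])
L=np.array([584.5,-53]);a=np.radians(-7);X=np.array([np.cos(a),np.sin(a)]);Y=np.array([-X[1],X[0]])
for q in [(549.8,-71),(607.7,-76.6),(564.3,-12.3),(619.8,.6)]: print(np.round([(np.array(q)-L)@X,(np.array(q)-L)@Y]))
T=L-95*Y;print(T)
plan(p,phi,[p[0],p[1],p[2]+135])
plan(p,phi,[*T,p[2]],83)"
```

```text
[ 538.01556477 -396.36067012   56.22802738] 85.36726269280854 [-0.11418244  0.50869012  5.58809957] 18.605551063738183 58.52276802062988
[-32. -22.]
[ 26. -21.]
[-25.  38.]
[29. 58.]
[ 572.92241238 -147.29188441]
rows 3 slide [ 0.    0.   -0.06] total [ 0.    0.   -0.18] then yaw total 0
rows 5 slide [-0.0039  0.067  -0.    ] total [-0.0196  0.3348 -0.    ] then yaw total 0.24
```

>>> drive_tool([
  {"slide": [0,0,-0.02],"yaw": 0,"hand": 0},
  {"slide": [0,0,-0.05],"yaw": 0,"hand": 0},
  {"slide": [0,0,-0.06],"yaw": 0,"hand": 0},
  {"slide": [0,0,-0.05],"yaw": 0,"hand": 0},
  {"slide": [-0.004,0.067,0],"yaw": 0,"hand": 0},
  {"slide": [-0.004,0.067,0],"yaw": 0,"hand": 0},
  {"slide": [-0.004,0.067,0],"yaw": 0,"hand": 0},
  {"slide": [0,0,0],"yaw": 0,"hand": 0},
  {"slide": [0,0,0],"yaw": 0,"hand": 0},
])

```text
clock: 9.7
eef_pos: [559.0, -246.9, 190.7]
ee_rot: [0.0, 0.04, 0.999, -0.001]
force: [-0.4, 0.0, 0.3]
gripper_width: 0.5
gripper_force: 0.0
```

Run:
```python
from h import *
p,phi,o=pose();print(p,phi,o['force'],o['gripper_width'],o['gripper_force'],o['clock'])
w=eyes.capture("wrist");s=eyes.capture("side")
c=s["color"][130:330,220:440]
cv2.imwrite("pics/w3.png",np.hstack([w["color"][::1,:],cv2.resize(c,(240,218)) if 0 else np.vstack([cv2.resize(c,(240,218)),np.zeros((202,240,3),np.uint8)])]))
for r in eyes.pinpoint(w,"scraper_center")[:3]: print(r["confidence"],r["centre"])
```

```text
[ 559.00902545 -246.89049664  190.740294  ] 85.39022245650798 [-0.38174852  0.03366013  0.25600781] 0.4601095222212251 0.0 9.7
0.88 [275.2, 193.7]
0.69 [192.5, 349.7]
```

View pics/w3.png

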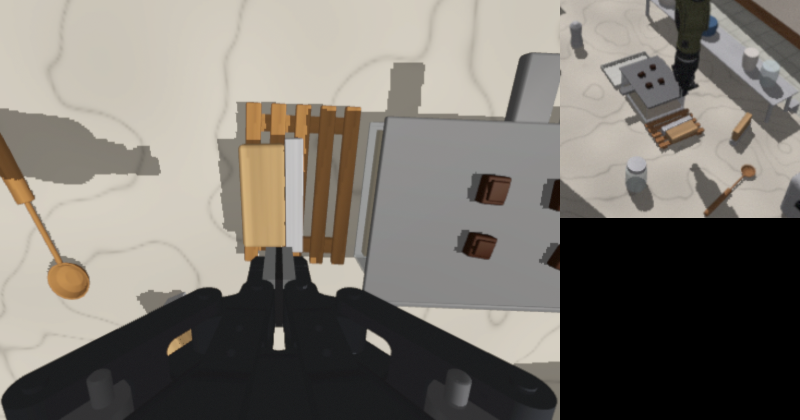

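The grip slipped: the picture shows the scraper lying on its side on the trivet, wood at (262,195) px and steel foot at (294,190), facing the container. I'll check the fingertip geometry and locate it precisely before regrasping.

Run:
```python
from h import *
p,phi,o=pose()
w=eyes.capture("wrist")
for h in (0,10,25,38): print("tip",h,np.round(proj(w,p-[0,0,h])))
for r in eyes.pinpoint(w,"trivet")[:1]: print(onplane(w,r["centre"],0))
hsv=cv2.cvtColor(w["color"],cv2.COLOR_BGR2HSV)
print("wood",hsv[190,262],"steel",hsv[190,294],"slat",hsv[190,318])
m=cv2.inRange(hsv,(10,60,150),(25,150,255));m[:130]=0;m[260:]=0;m[:,:225]=0;m[:,305:]=0
st=cv2.inRange(hsv,(0,0,140),(179,45,255));st[:125]=0;st[260:]=0;st[:,:282]=0;st[:,308:]=0
for nm,M,z in (("wood",m,43),("steel",st,44),("both",m|st,43.5)):
    n,l,s,c=cv2.connectedComponentsWithStats(M); i=1+s[1:,4].argmax()
    c=max(cv2.findContours((l==i).astype(np.uint8),0,1)[0],key=cv2.contourArea)[:,0]
    W=np.float32([onplane(w,q,z)[:2] for q in c]);print(nm,c.min(0),c.max(0),cv2.minAreaRect(W)); print(np.round(cv2.boxPoints(cv2.minAreaRect(W))))
crop=w["color"][120:280,220:380];cv2.imwrite("pics/c3.png",cv2.resize(crop,None,fx=3.5,fy=3.5,interpolation=cv2.INTER_NEAREST))
```

```text
tip 0 [278. 257.]
tip 10 [278. 250.]
tip 25 [278. 240.]
tip 38 [278. 233.]
[ 553.28968253 -225.94740345    0.        ]
wood [ 18 110 187] steel [  0   0 191] slat [ 15 157 107]
wood [240 146] [285 259] ((566.602783203125, -263.9318542480469), (44.83047103881836, 121.97698211669922), 86.11614990234375)
[[ 504. -282.]
 [ 626. -290.]
 [ 629. -246.]
 [ 507. -237.]]
steel [286 139] [303 252] ((561.7727661132812, -231.38963317871094), (17.409425735473633, 120.26296997070312), 86.53917694091797)
[[ 501. -236.]
 [ 621. -244.]
 [ 622. -226.]
 [ 502. -219.]]
both [240 130] [304 259] ((559.9219970703125, -253.78814697265625), (64.03553771972656, 136.21449279785156), 86.11613464355469)
[[ 490. -281.]
 [ 626. -290.]
 [ 630. -226.]
 [ 494. -217.]]
```

View pics/c3.png

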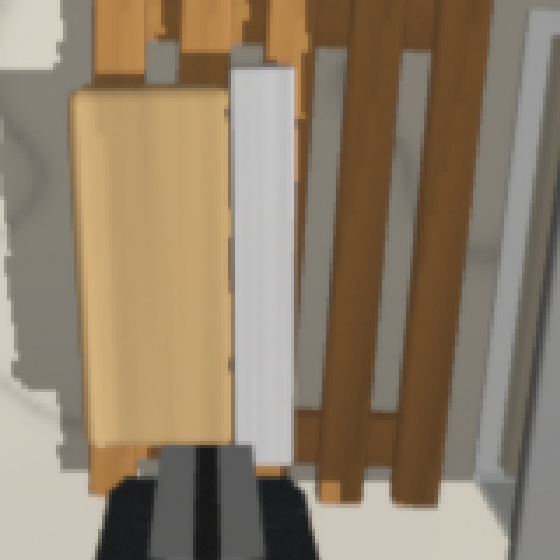

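Run:
```python
from h import *
import pickle
p,phi,o=pose();a=np.radians(phi);X=np.array([-np.sin(a),np.cos(a),0]);Y=np.array([np.cos(a),np.sin(a),0])
w=eyes.capture("wrist")
for sx in (11,-11):
  for h in (-10,0,12,25): print("shut",sx,h,np.round(proj(w,p+sx*X-[0,0,h])))
w=pickle.load(open("w2.pkl","rb"));p=np.array([489.2,-389.9,299.3]);a=np.radians(95.87);X=np.array([-np.sin(a),np.cos(a),0]);Y=np.array([np.cos(a),np.sin(a),0])
for sx in (11,-11):
  for h in (-10,0,12,25): print("open",sx,h,np.round(proj(w,p+sx*X+42.5*Y-[0,0,h])),np.round(proj(w,p+sx*X-42.5*Y-[0,0,h])))
cam=w["R"]; print(np.round(np.array(w["R"]),2))
```

```text
shut 11 -10 [278. 245.]
shut 11 0 [278. 238.]
shut 11 12 [278. 231.]
shut 11 25 [278. 224.]
shut -11 -10 [278. 284.]
shut -11 0 [278. 275.]
shut -11 12 [278. 265.]
shut -11 25 [278. 256.]
open 11 -10 [360. 245.] [195. 245.]
open 11 0 [355. 238.] [200. 238.]
open 11 12 [350. 231.] [206. 231.]
open 11 25 [345. 224.] [210. 224.]
open -11 -10 [357. 283.] [199. 284.]
open -11 0 [353. 274.] [203. 275.]
open -11 12 [348. 265.] [208. 265.]
open -11 25 [343. 256.] [213. 256.]
[[-0.1   0.99  0.  ]
 [ 0.96  0.1   0.27]
 [ 0.27  0.03 -0.96]]
```

```bash
python3 -c "
from h import *
p,phi,o=pose();print(p)
plan(p,phi,[520,-340,190]); plan(p,phi,[p[0],p[1],30])"
```

```text
[ 558.5262977  -247.65759758  189.965824  ]
rows 2 slide [ 0.0205 -0.0635 -0.    ] total [ 0.041  -0.1269 -0.    ] then yaw total 0
rows 3 slide [0.     0.     0.0711] total [0.     0.     0.2133] then yaw total 0
```

>>> drive_tool([
  {"slide": [0.02,-0.063,0],"yaw": 0,"hand": 0},
  {"slide": [0.02,-0.063,0],"yaw": 0,"hand": 0},
  {"slide": [0,0,0.07],"yaw": 0,"hand": 0},
  {"slide": [0,0,0.07],"yaw": 0,"hand": 0},
  {"slide": [0,0,0.06],"yaw": 0,"hand": 0},
  {"slide": [0,0,0.013],"yaw": 0,"hand": 0},
  {"slide": [0,0,0],"yaw": 0,"hand": 0},
  {"slide": [0,0,0],"yaw": 0,"hand": 0},
])

```text
clock: 11.0
eef_pos: [522.9, -339.6, 32.5]
ee_rot: [0.002, 0.041, 0.999, -0.001]
force: [0.2, 0.5, -0.7]
gripper_width: 0.1
gripper_force: 0.0
```

Run:
```python
from h import *
p,phi,o=pose();print(o["clock"],p,o["force"])
w=eyes.capture("wrist");s=eyes.capture("side")
c=s["color"];u=proj(s,p).astype(int);print(u)
c=c[max(0,u[1]-60):u[1]+30,u[0]-45:u[0]+45]
cv2.imwrite("pics/t4.png",np.hstack([cv2.resize(w["color"][150:330,180:380],(400,360)),cv2.resize(c,(360,360),interpolation=cv2.INTER_CUBIC)]))
```

```text
11.0 [ 522.86704475 -339.56696143   32.54229953] [ 0.22285316  0.49648825 -0.66737487]
[335 267]
```

View pics/t4.png

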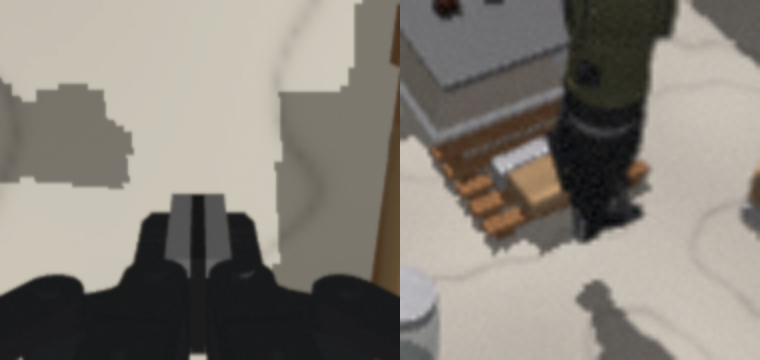

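Wrist and side views both put the shut fingertips roughly at the TCP itself ((190,240) in the right half), not 25 mm ahead. I'll verify by touching the counter gently.

>>> drive_tool([
  {"slide": [0,0,0.006],"yaw": 0,"hand": 0},
  {"slide": [0,0,0.004],"yaw": 0,"hand": 0},
  {"slide": [0,0,0],"yaw": 0,"hand": 0},
])

```text
clock: 11.48
eef_pos: [520.8, -338.1, 22.4]
ee_rot: [-0.0, 0.04, 0.999, 0.0]
force: [0.0, 0.2, 0.9]
gripper_width: 0.1
gripper_force: 0.0
```

>>> drive_tool([
  {"slide": [0,0,0.006],"yaw": 0,"hand": 0},
  {"slide": [0,0,0],"yaw": 0,"hand": 0},
])

```text
clock: 11.72
eef_pos: [520.7, -338.1, 17.7]
ee_rot: [-0.0, 0.04, 0.999, 0.0]
force: [-0.3, 0.3, 0.5]
gripper_width: -0.3
gripper_force: 0.0
```

>>> drive_tool([
  {"slide": [0,0,0.005],"yaw": 0,"hand": 0},
  {"slide": [0,0,0.002],"yaw": 0,"hand": 0},
  {"slide": [0,0,0],"yaw": 0,"hand": 0},
])

```text
clock: 12.1
eef_pos: [521.0, -338.3, 12.8]
ee_rot: [-0.0, 0.04, 0.999, 0.0]
force: [-0.0, -0.7, -0.1]
gripper_width: 0.0
gripper_force: 0.0
```

>>> drive_tool([
  {"slide": [0,0,0.003],"yaw": 0,"hand": 0},
  {"slide": [0,0,0.002],"yaw": 0,"hand": 0},
  {"slide": [0,0,0],"yaw": 0,"hand": 0},
])

```text
clock: 12.48
eef_pos: [521.0, -338.3, 9.1]
ee_rot: [-0.0, 0.04, 0.999, 0.0]
force: [-0.7, -0.0, 0.3]
gripper_width: 0.0
gripper_force: 0.0
```

>>> drive_tool([
  {"slide": [0,0,0.003],"yaw": 0,"hand": 0},
  {"slide": [0,0,0],"yaw": 0,"hand": 0},
])

```text
clock: 12.72
eef_pos: [521.0, -338.3, 6.8]
ee_rot: [-0.0, 0.04, 0.999, 0.0]
force: [-0.3, 0.5, 0.2]
gripper_width: -0.1
gripper_force: 0.0
```

>>> drive_tool([
  {"slide": [0,0,0.003],"yaw": 0,"hand": 0},
  {"slide": [0,0,0.002],"yaw": 0,"hand": 0},
  {"slide": [0,0,0],"yaw": 0,"hand": 0},
])

```text
clock: 13.1
eef_pos: [521.0, -338.3, 3.1]
ee_rot: [-0.0, 0.04, 0.999, 0.0]
force: [0.6, -0.2, -0.2]
gripper_width: 0.2
gripper_force: 0.0
```

>>> drive_tool([
  {"slide": [0,0,0.003],"yaw": 0,"hand": 0},
  {"slide": [0,0,0],"yaw": 0,"hand": 0},
])

```text
clock: 13.35
eef_pos: [521.0, -338.3, 0.8]
ee_rot: [-0.0, 0.04, 0.999, 0.0]
force: [0.3, 1.1, -0.9]
gripper_width: 0.1
gripper_force: 0.0
```

>>> drive_tool([
  {"slide": [0,0,0.003],"yaw": 0,"hand": 0},
  {"slide": [0,0,0],"yaw": 0,"hand": 0},
])

```text
clock: 13.6
eef_pos: [521.0, -338.2, -1.5]
ee_rot: [-0.0, 0.04, 0.999, 0.0]
force: [-0.1, -0.8, 0.0]
gripper_width: 0.0
gripper_force: 0.0
```

>>> drive_tool([
  {"slide": [0,0,0.003],"yaw": 0,"hand": 0},
  {"slide": [0,0,0],"yaw": 0,"hand": 0},
])

```text
clock: 13.85
eef_pos: [521.0, -338.3, -3.7]
ee_rot: [-0.0, 0.04, 0.999, 0.0]
force: [-0.2, 0.0, 0.4]
gripper_width: 0.2
gripper_force: 0.0
```

>>> drive_tool([
  {"slide": [0,0,0.003],"yaw": 0,"hand": 0},
  {"slide": [0,0,0],"yaw": 0,"hand": 0},
])

```text
clock: 14.1
eef_pos: [521.0, -338.3, -6.0]
ee_rot: [-0.0, 0.04, 0.999, 0.0]
force: [0.1, 0.1, 0.2]
gripper_width: -0.1
gripper_force: 0.0
```

>>> drive_tool([
  {"slide": [0,0,0.003],"yaw": 0,"hand": 0},
  {"slide": [0,0,0],"yaw": 0,"hand": 0},
])

```text
clock: 14.35
eef_pos: [521.3, -338.5, -7.9]
ee_rot: [0.0, 0.04, 0.999, -0.0]
force: [0.0, 0.0, 0.9]
gripper_width: 0.2
gripper_force: 0.4
```

>>> drive_tool([
  {"slide": [0,0,0.003],"yaw": 0,"hand": 0},
  {"slide": [0,0,0],"yaw": 0,"hand": 0},
])

```text
clock: 14.6
eef_pos: [521.3, -338.5, -8.0]
ee_rot: [0.001, 0.04, 0.999, -0.0]
force: [-4.2, 2.2, 14.0]
gripper_width: 0.2
gripper_force: 7.3
```

Contact came at TCP z ≈ −8, so the real fingertips are about 33 mm shorter than stated, which explains the slip. Next I regrasp the block, pinching loosely near its near end to find out whether it pivots and can be stood up again.

```bash
python3 -c "
from h import *
p,phi,o=pose();print(p,phi,o['force'],o['ft_torque'])
p[2]=-10
plan(p,phi,[518.4,-252.3,-10],86.5)"
```

```text
[ 521.29112872 -338.50577253   -7.97490679] 85.36199327504724 [-4.24841607  2.16010649 14.00769983] [ 0.44617348  0.78165805 -0.0413518 ]
rows 2 slide [ 0.0066  0.0571 -0.    ] total [ 0.0131  0.1143 -0.    ] then yaw total -0.11
```

>>> drive_tool([
  {"slide": [0,0,-0.07],"yaw": 0,"hand": 1},
  {"slide": [0,0,-0.077],"yaw": 0,"hand": 1},
  {"slide": [0.0066,0.057,0],"yaw": 0,"hand": 1},
  {"slide": [0.0066,0.057,0],"yaw": -0.11,"hand": 1},
  {"slide": [0,0,0],"yaw": 0,"hand": 1},
  {"slide": [0,0,0],"yaw": 0,"hand": 1},
  {"slide": [0,0,0.06],"yaw": 0,"hand": 1},
  {"slide": [0,0,0.045],"yaw": 0,"hand": 1},
  {"slide": [0,0,0.017],"yaw": 0,"hand": 1},
  {"slide": [0,0,0],"yaw": 0,"hand": 1},
  {"slide": [0,0,0],"yaw": 0,"hand": 1},
])

```text
clock: 15.98
eef_pos: [519.4, -253.3, 9.7]
ee_rot: [0.001, 0.031, 1.0, -0.001]
force: [0.6, -0.4, 0.6]
gripper_width: 85.6
gripper_force: 0.0
```

```bash
python3 -c "
from h import *
p,phi,o=pose();print(p,phi,o['force'],o['ft_torque'],o['gripper_width'])"
```

```text
[ 519.38766299 -253.28235727    9.73455504] 86.4348115516662 [ 0.64688404 -0.36443446  0.58737941] [ 0.05125918 -0.07975827  0.00223716] 85.56239020202435
```

Close gently (20 N) and lift slowly.

>>> drive_tool([
  {"slide": [0,0,0],"yaw": 0,"hand": 0},
  {"slide": [0,0,0],"yaw": 0,"hand": 0},
  {"slide": [0,0,0],"yaw": 0,"hand": 0},
  {"slide": [0,0,0],"yaw": 0,"hand": 0},
], force=20)

```text
clock: 16.48
eef_pos: [519.3, -252.8, 10.0]
ee_rot: [0.001, 0.031, 1.0, -0.001]
force: [-0.4, -0.3, 6.5]
gripper_width: 64.6
gripper_force: 22.0
```

>>> drive_tool([
  {"slide": [0,0,-0.02],"yaw": 0,"hand": 0},
  {"slide": [0,0,-0.03],"yaw": 0,"hand": 0},
  {"slide": [0,0,-0.04],"yaw": 0,"hand": 0},
  {"slide": [0,0,-0.04],"yaw": 0,"hand": 0},
  {"slide": [0,0,-0.04],"yaw": 0,"hand": 0},
  {"slide": [0,0,0],"yaw": 0,"hand": 0},
  {"slide": [0,0,0],"yaw": 0,"hand": 0},
])

```text
clock: 17.35
eef_pos: [517.5, -252.0, 135.5]
ee_rot: [-0.001, 0.031, 1.0, 0.0]
force: [-0.2, -0.2, -2.7]
gripper_width: 64.8
gripper_force: 23.4
```

Run:
```python
from h import *
p,phi,o=pose();print(o["clock"],p,phi,o['force'],o['ft_torque'],o['gripper_width'],o['gripper_force'])
w=eyes.capture("wrist");s=eyes.capture("side")
for n,c in (("w",w),("s",s)):
    for r in eyes.outline_of(c,"scraper_center")[:3]:
        y,x=np.nonzero(r["pixels"]);print(n,round(r["confidence"],2),np.round(r["centre"]),x.min(),x.max(),y.min(),y.max(),x.size)
print(proj(s,p),proj(w,p))
u=proj(s,p).astype(int);c=s["color"][u[1]-50:u[1]+40,u[0]-45:u[0]+45]
cv2.imwrite("pics/t5.png",np.hstack([cv2.resize(w["color"],(480,360)),cv2.resize(c,(320,360),interpolation=cv2.INTER_CUBIC)]))
```

```text
17.35 [ 517.48871384 -252.00834855  135.45193095] 86.46281334458531 [-0.16132822 -0.16982337 -2.66839734] [0.01711613 0.12173508 0.01153693] 64.78032397803517 23.43850404024124
w 0.78 [285. 292.] 209 354 231 354 15043
w 0.6 [150. 389.] 139 159 364 406 318
w 0.31 [472. 240.] 376 559 169 392 24452
s 0.84 [388. 249.] 375 395 234 263 325
s 0.6 [368. 351.] 351 379 335 368 420
s 0.52 [340. 226.] 314 348 214 235 259
[321.88140699 234.3095631 ] [278.14992153 256.8586194 ]
```

View pics/t5.png

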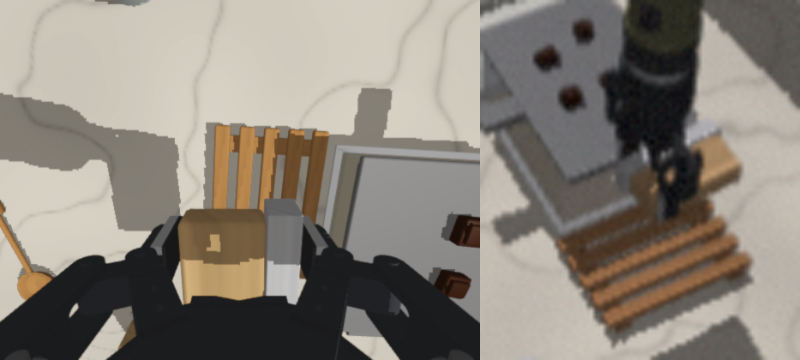

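It is held rigidly and level: wood at (220,255), foot at (283,250), with the chunks undisturbed. To stand it upright again I set it on the bare counter. Then I regrasp only its end, shallowly, so gravity can swing it vertical.

```bash
python3 -c "
from h import *
p,phi,o=pose();print(p)
plan(p,phi,[490,-373,p[2]]);plan(p,phi,[p[0],p[1],-8])
"
```

```text
[ 517.19677215 -251.86762337  134.61278455]
rows 3 slide [ 0.0087 -0.0545 -0.    ] total [ 0.0262 -0.1634 -0.    ] then yaw total 0
rows 3 slide [0.     0.     0.0634] total [0.     0.     0.1902] then yaw total 0
```

>>> drive_tool([
  {"slide": [0.0066,-0.0409,0],"yaw": 0,"hand": 0},
  {"slide": [0.0066,-0.0409,0],"yaw": 0,"hand": 0},
  {"slide": [0.0066,-0.0409,0],"yaw": 0,"hand": 0},
  {"slide": [0.0066,-0.0409,0],"yaw": 0,"hand": 0},
  {"slide": [0,0,0.05],"yaw": 0,"hand": 0},
  {"slide": [0,0,0.06],"yaw": 0,"hand": 0},
  {"slide": [0,0,0.05],"yaw": 0,"hand": 0},
  {"slide": [0,0,0.022],"yaw": 0,"hand": 0},
  {"slide": [0,0,0.005],"yaw": 0,"hand": 0},
  {"slide": [0,0,0],"yaw": 0,"hand": 0},
], force=40)

```text
clock: 18.8
eef_pos: [491.7, -374.2, -3.3]
ee_rot: [0.001, 0.031, 1.0, -0.001]
force: [-0.1, -0.8, -0.9]
gripper_width: 63.7
gripper_force: 51.4
```

>>> drive_tool([
  {"slide": [0,0,0],"yaw": 0,"hand": 1},
  {"slide": [0,0,0],"yaw": 0,"hand": 1},
  {"slide": [0,0,0],"yaw": 0,"hand": 1},
  {"slide": [0.016,0,-0.0095],"yaw": 0,"hand": 1},
  {"slide": [0,0,0],"yaw": 0,"hand": 1},
  {"slide": [0,0,0],"yaw": 0,"hand": 0},
  {"slide": [0,0,0],"yaw": 0,"hand": 0},
  {"slide": [0,0,0],"yaw": 0,"hand": 0},
  {"slide": [0,0,0],"yaw": 0,"hand": 0},
  {"slide": [0,0,-0.02],"yaw": 0,"hand": 0},
  {"slide": [0,0,-0.03],"yaw": 0,"hand": 0},
  {"slide": [0,0,-0.04],"yaw": 0,"hand": 0},
  {"slide": [0,0,-0.03],"yaw": 0,"hand": 0},
  {"slide": [0,0,0],"yaw": 0,"hand": 0},
], force=20)

```text
clock: 20.55
eef_pos: [480.4, -373.9, 95.0]
ee_rot: [0.002, 0.031, 1.0, -0.001]
force: [-0.2, -0.7, -2.7]
gripper_width: 64.0
gripper_force: 22.7
```

Run:
```python
from h import *
p,phi,o=pose();print(o["clock"],p,phi,o['force'],o['ft_torque'],o['gripper_width'],o['gripper_force'])
w=eyes.capture("wrist");s=eyes.capture("side")
import pickle;pickle.dump((dict(w),dict(s)),open("t6.pkl","wb"))
for n,c in (("w",w),("s",s)):
    for r in eyes.outline_of(c,"scraper_center")[:3]:
        y,x=np.nonzero(r["pixels"]);print(n,round(r["confidence"],2),np.round(r["centre"]),x.min(),x.max(),y.min(),y.max(),x.size)
g=p+[0,0,20]
for nm,q in (("B horizontal",g+[113,-7,0]),("B vertical",g+[0,0,-113]),("A",g)): print(nm,proj(s,q),proj(w,q))
```

```text
20.55 [ 480.36425817 -373.88950212   95.03565451] 86.47456703525165 [-0.17532362 -0.66969539 -2.71500365] [-0.05927778  0.05333703 -0.01641352] 64.03264992700574 22.685626745224
w 0.76 [282. 299.] 215 345 245 353 11805
s 0.93 [366. 349.] 352 379 336 368 393
s 0.71 [351. 261.] 328 363 248 270 325
s 0.55 [390. 247.] 376 394 234 262 297
B horizontal [359.7559638  251.73156118] [278.11324638 445.05030111]
B vertical [331.0880407  283.35091801] [278.55889824 210.74188782]
A [333.88001318 263.95423991] [278.01228505 274.0773258 ]
```

It is still level in the grip, so gravity alone won't turn it. I'll use the container's fixed front wall: press the far end against it and raise the gripped end along an arc so the block pivots.

```bash
python3 -c "
from h import *
p,phi,o=pose();print(p)
plan(p,phi,[373,-90,130],83);
a=np.radians(-7);print('lid',L:=None)
"
```

```text
[ 477.97352354 -372.10984048   91.50491058]
rows 6 slide [ 0.0271  0.0611 -0.0086] total [ 0.1629  0.3668 -0.0513] then yaw total 0.35
lid None
```

>>> drive_tool([
  {"slide": [0,0,-0.03],"yaw": 0,"hand": 0},
  {"slide": [0,0,-0.021],"yaw": 0,"hand": 0},
  {"slide": [0.0233,0.0524,0],"yaw": 0,"hand": 0},
  {"slide": [0.0233,0.0524,0],"yaw": 0,"hand": 0},
  {"slide": [0.0233,0.0524,0],"yaw": 0,"hand": 0},
  {"slide": [0.0233,0.0524,0],"yaw": 0,"hand": 0},
  {"slide": [0.0233,0.0524,0],"yaw": 0,"hand": 0},
  {"slide": [0.0233,0.0524,0],"yaw": 0,"hand": 0},
  {"slide": [0.0233,0.0524,0],"yaw": 0.35,"hand": 0},
  {"slide": [0,0,0.05],"yaw": 0,"hand": 0},
  {"slide": [0,0,0.05],"yaw": 0,"hand": 0},
  {"slide": [0,0,0.04],"yaw": 0,"hand": 0},
  {"slide": [0,0,0],"yaw": 0,"hand": 0},
  {"slide": [0,0,0],"yaw": 0,"hand": 0},
], force=25)

```text
clock: 22.5
eef_pos: [374.4, -90.9, 26.9]
ee_rot: [0.0, 0.061, 0.998, -0.0]
force: [0.9, 0.1, -1.6]
gripper_width: 63.8
gripper_force: 29.5
```

Run:
```python
from h import *
p,phi,o=pose();print(o["clock"],p,phi,o['force'],o['ft_torque'],o['gripper_width'],o['gripper_force'])
L=np.array([584.5,-53]);a=np.radians(-7);X=np.array([np.cos(a),np.sin(a)]);Y=np.array([-X[1],X[0]])
print((p[:2]-L)@X,(p[:2]-L)@Y)
```

```text
22.5 [374.41167927 -90.89378764  26.87719766] 82.95931885286912 [ 0.88123685  0.10795346 -1.63572945] [-0.0095609   0.11676456 -0.0199666 ] 63.84876357700765 29.485650658607483
-203.90426322223854 -63.21465879327395
```

>>> drive_tool([
  {"slide": [-0.012,0,0],"yaw": 0,"hand": 0},
  {"slide": [-0.004,0,0],"yaw": 0,"hand": 0},
  {"slide": [0,0,0],"yaw": 0,"hand": 0},
])

```text
clock: 22.88
eef_pos: [384.0, -92.1, 26.1]
ee_rot: [-0.002, 0.061, 0.998, -0.0]
force: [-4.4, 0.5, -1.7]
gripper_width: 63.5
gripper_force: 29.5
```

>>> drive_tool([
  {"slide": [-0.003,0,0],"yaw": 0,"hand": 0},
  {"slide": [0,0,-0.019],"yaw": 0,"hand": 0},
  {"slide": [-0.001,0,-0.019],"yaw": 0,"hand": 0},
  {"slide": [-0.004,0,-0.019],"yaw": 0,"hand": 0},
  {"slide": [-0.007,0,-0.019],"yaw": 0,"hand": 0},
  {"slide": [0,0,0],"yaw": 0,"hand": 0},
])

```text
clock: 23.62
eef_pos: [397.8, -93.7, 84.2]
ee_rot: [0.001, 0.061, 0.998, -0.0]
force: [-2.2, 1.4, 0.1]
gripper_width: 64.0
gripper_force: 28.2
```

```bash
cat > st.py <<'E'
from h import *
p,phi,o=pose();print(o["clock"],np.round(p,1),round(phi,1),np.round(o['force'],1),np.round(o['ft_torque'],2),o['gripper_width'],o['gripper_force'])
s=eyes.capture("side");w=eyes.capture("wrist");c=eyes.capture("scene")
import pickle;pickle.dump((dict(w),dict(s),dict(c)),open("t.pkl","wb"))
for nm,v in (("s",s),("w",w),("c",c)):
    print(nm,"tcp+20",np.round(proj(v,p+[0,0,20])))
    for r in eyes.outline_of(v,"scraper_center")[:4]:
        y,x=np.nonzero(r["pixels"])
        if x.size: print("  ",round(r["confidence"],2),np.round(r["centre"]),x.min(),x.max(),y.min(),y.max(),x.size)
E
python3 st.py
```

```text
23.625 [397.8 -93.7  84.2] 83.0 [-2.2  1.4  0.1] [0.07 0.44 0.04] 64.00324959898913 28.153493106365204
s tcp+20 [271. 227.]
   0.75 [367. 351.] 352 379 336 367 369
   0.65 [284. 231.] 265 295 222 236 275
   0.59 [389. 248.] 375 395 234 262 278
w tcp+20 [278. 275.]
   0.71 [283. 286.] 215 346 229 349 12903
c tcp+20 [298. 177.]
   0.77 [293. 186.] 276 304 174 200 472
   0.71 [207. 108.] 193 216 97 123 364
   0.62 [173. 199.] 163 187 183 216 446
```

```bash
cat > fit.py <<'E'
from h import *
import pickle,sys
w,s,c=pickle.load(open("t.pkl","rb"));p,phi,o=pose()
a=np.radians(phi-90);X=np.array([np.cos(a),np.sin(a),0]);Y=np.array([-X[1],X[0],0])
for th in range(0,100,15):
    t=np.radians(th);D=np.cos(t)*X-np.sin(t)*np.array([0,0,1]);N=np.cross(D,Y)
    P=[p+[0,0,22]+e*D+f*Y+g*N for e in (-7,113) for f in (-32,32) for g in (-13,13)]
    print(th,[(np.round(np.min([proj(v,q) for q in P],0)),np.round(np.max([proj(v,q) for q in P],0))) for v in (s,c)])
E
python3 fit.py
```

```text
0 [(array([265., 210.]), array([301., 235.])), (array([266., 168.]), array([306., 200.]))]
15 [(array([265., 215.]), array([301., 235.])), (array([267., 168.]), array([306., 204.]))]
30 [(array([264., 218.]), array([299., 236.])), (array([269., 169.]), array([307., 207.]))]
45 [(array([264., 218.]), array([295., 242.])), (array([273., 169.]), array([307., 208.]))]
60 [(array([263., 218.]), array([290., 247.])), (array([278., 169.]), array([307., 208.]))]
75 [(array([263., 218.]), array([284., 250.])), (array([284., 169.]), array([307., 207.]))]
90 [(array([264., 219.]), array([277., 253.])), (array([290., 168.]), array([307., 204.]))]
```

It appears to be pivoting (side-view extents fit about 30°), so I continue the arc.

>>> drive_tool([
  {"slide": [-0.0095,0,-0.018],"yaw": 0,"hand": 0},
  {"slide": [-0.011,0,-0.017],"yaw": 0,"hand": 0},
  {"slide": [-0.0135,0,-0.015],"yaw": 0,"hand": 0},
  {"slide": [-0.0145,0,-0.012],"yaw": 0,"hand": 0},
  {"slide": [-0.017,0,-0.011],"yaw": 0,"hand": 0},
  {"slide": [-0.018,0,-0.009],"yaw": 0,"hand": 0},
  {"slide": [0,0,0],"yaw": 0,"hand": 0},
])

```text
clock: 24.8
eef_pos: [460.0, -101.5, 144.6]
ee_rot: [0.0, 0.061, 0.998, -0.0]
force: [-0.3, 0.1, -1.6]
gripper_width: 63.5
gripper_force: 27.8
```

```bash
python3 st.py; python3 fit.py
```

```text
24.8 [ 460.  -101.5  144.6] 83.0 [-0.3  0.1 -1.6] [-0.07  0.3   0.02] 63.51367267998258 27.79884826624766
s tcp+20 [286. 210.]
   0.76 [365. 350.] 351 379 336 369 418
   0.63 [284. 218.] 277 296 204 232 223
   0.63 [388. 248.] 376 395 234 262 260
   0.51 [196. 143.] 180 214 112 162 1084
w tcp+20 [278. 276.]
c tcp+20 [283. 174.]
   0.76 [176. 200.] 163 187 183 216 442
   0.67 [282. 183.] 273 294 169 200 405
   0.64 [207. 110.] 193 216 97 124 393
   0.33 [261. 224.] 229 305 186 263 3527
0 [(array([280., 193.]), array([316., 219.])), (array([250., 164.]), array([291., 198.]))]
15 [(array([279., 199.]), array([316., 218.])), (array([250., 164.]), array([292., 202.]))]
30 [(array([279., 202.]), array([313., 221.])), (array([253., 165.]), array([292., 205.]))]
45 [(array([278., 202.]), array([309., 226.])), (array([257., 165.]), array([293., 206.]))]
60 [(array([278., 202.]), array([304., 231.])), (array([263., 166.]), array([293., 206.]))]
75 [(array([278., 202.]), array([298., 235.])), (array([269., 165.]), array([293., 205.]))]
90 [(array([278., 202.]), array([293., 237.])), (array([275., 165.]), array([293., 202.]))]
```

The extents now fit about 80°, so the block hangs nearly vertical. I back away from the wall and set its end on the open counter in front of the container.

>>> drive_tool([
  {"slide": [0.03,0,0],"yaw": 0,"hand": 0},
  {"slide": [0.05,0,0],"yaw": 0,"hand": 0},
  {"slide": [0,0,0.04],"yaw": 0,"hand": 0},
  {"slide": [0,0,0.025],"yaw": 0,"hand": 0},
  {"slide": [0,0,0.003],"yaw": 0,"hand": 0},
  {"slide": [0,0,0],"yaw": 0,"hand": 0},
])

```text
clock: 25.85
eef_pos: [399.7, -93.9, 94.3]
ee_rot: [0.001, 0.061, 0.998, 0.0]
force: [-1.3, -0.4, 1.7]
gripper_width: 63.3
gripper_force: 28.6
```

```bash
python3 st.py; python3 fit.py; python3 -c "
from h import *
print(observe()['q'])"
```

```text
25.85 [399.7 -93.9  94.3] 83.0 [-1.3 -0.4  1.7] [0.1  0.27 0.07] 63.2866119458618 28.614386102417484
s tcp+20 [271. 225.]
   0.85 [364. 350.] 351 379 335 368 415
   0.75 [387. 248.] 375 394 234 262 278
   0.6 [272. 233.] 262 284 219 246 219
w tcp+20 [278. 274.]
   0.86 [286. 245.] 213 346 215 272 6552
c tcp+20 [298. 175.]
   0.83 [206. 112.] 193 217 97 124 425
   0.66 [299. 269.] 262 333 238 296 2302
   0.62 [298. 184.] 285 306 170 205 392
   0.61 [175. 199.] 163 188 182 216 480
0 [(array([266., 207.]), array([302., 233.])), (array([265., 166.]), array([305., 199.]))]
15 [(array([265., 213.]), array([301., 233.])), (array([266., 166.]), array([306., 203.]))]
30 [(array([264., 216.]), array([299., 234.])), (array([268., 167.]), array([306., 205.]))]
45 [(array([264., 216.]), array([295., 240.])), (array([272., 167.]), array([307., 206.]))]
60 [(array([264., 216.]), array([290., 245.])), (array([277., 168.]), array([307., 206.]))]
75 [(array([264., 216.]), array([284., 248.])), (array([283., 167.]), array([307., 205.]))]
90 [(array([264., 217.]), array([278., 251.])), (array([289., 166.]), array([306., 202.]))]
[-2.30898950e-01  1.72216762e-01 -6.24478097e-01  7.73183887e-01
  1.52409230e-04 -1.08105604e-01]
```

>>> drive_tool([
  {"slide": [-0.011,0,0.001],"yaw": 0,"hand": 0},
  {"slide": [-0.011,0,0],"yaw": 0,"hand": 0},
  {"slide": [-0.01,0,0],"yaw": 0,"hand": 0},
  {"slide": [0,0,0.002],"yaw": 0,"hand": 0},
  {"slide": [0,0,0],"yaw": 0,"hand": 0},
])

```text
clock: 26.78
eef_pos: [427.4, -99.5, 94.5]
ee_rot: [0.004, 0.062, 0.998, -0.003]
force: [-2.0, -4.8, 18.4]
gripper_width: 63.4
gripper_force: 31.2
```

```bash
python3 st.py|grep -v c; python3 fit.py | tail -3
```

```text
26.775 [427.4 -99.5  94.5] 82.9 [-2.  -4.8 18.4] [-1.   0.5  0. ] 63.442455549123046 31.2111531291157
   0.7 [274. 231.] 269 284 217 245 239
   0.7 [387. 250.] 375 395 234 263 295
   0.56 [365. 350.] 351 380 335 368 451
   0.71 [288. 235.] 211 347 200 273 8317
   0.81 [175. 202.] 163 187 183 215 451
   0.73 [290. 190.] 284 302 173 198 288
   0.62 [204. 109.] 193 217 97 124 394
60 [(array([271., 214.]), array([297., 242.])), (array([271., 171.]), array([300., 209.]))]
75 [(array([271., 214.]), array([291., 246.])), (array([277., 170.]), array([300., 208.]))]
90 [(array([271., 215.]), array([285., 249.])), (array([282., 170.]), array([300., 206.]))]
```

Upright on end. Release, rise, turn 90°, and look.

>>> drive_tool([
  {"slide": [0,0,-0.002],"yaw": 0,"hand": 0},
  {"slide": [0,0,0],"yaw": 0,"hand": 0.85},
  {"slide": [0,0,0],"yaw": 0,"hand": 1},
  {"slide": [0,0,-0.01],"yaw": 0,"hand": 1},
  {"slide": [0,0,-0.04],"yaw": 0,"hand": 1},
  {"slide": [0,0,-0.07],"yaw": 0,"hand": 1},
  {"slide": [0,0,0],"yaw": 1,"hand": 1},
  {"slide": [0,0,0],"yaw": 1,"hand": 1},
  {"slide": [0,0,0],"yaw": 1,"hand": 1},
  {"slide": [0,0,0],"yaw": 1,"hand": 1},
  {"slide": [0,0,0],"yaw": 1,"hand": 1},
  {"slide": [0,0,0],"yaw": 1,"hand": 1},
  {"slide": [0,0,0],"yaw": 1,"hand": 1},
  {"slide": [0,0,0],"yaw": 1,"hand": 1},
  {"slide": [0,0,0],"yaw": 1,"hand": 1},
  {"slide": [0,0,0],"yaw": 0,"hand": 1},
])

```text
clock: 29.08
eef_pos: [423.2, -96.7, 183.0]
ee_rot: [-0.0, 0.748, 0.663, 0.0]
force: [0.1, -0.5, 0.2]
gripper_width: 85.3
gripper_force: 0.0
```

```bash
python3 st.py
python3 - <<'E'
from h import *
import pickle
w,s,c=pickle.load(open("t.pkl","rb"));p,phi,o=pose()
for z in (0,60,118): print("expected block ctr at z",z,np.round(proj(w,[427+1,-100,z])), np.round(proj(s,[427,-100,z])))
u=proj(s,p-[0,0,80]).astype(int);cc=s["color"][u[1]-45:u[1]+45,u[0]-45:u[0]+45]
cv2.imwrite("pics/t7.png",np.hstack([cv2.resize(w["color"],(480,360)),cv2.resize(cc,(320,360),interpolation=cv2.INTER_CUBIC)]))
E
```

```text
29.075 [423.2 -96.7 183. ] -6.9 [ 0.1 -0.5  0.2] [-0.01 -0.01  0.02] 85.30978964806917 0.0
s tcp+20 [277. 206.]
   0.95 [368. 346.] 351 379 335 369 446
   0.81 [389. 249.] 376 395 234 262 279
   0.63 [261. 246.] 245 278 234 257 470
w tcp+20 [281. 272.]
   0.96 [222. 191.] 158 273 158 227 6423
   0.5 [555. 349.] 551 559 343 355 75
c tcp+20 [292. 161.]
   0.94 [205. 108.] 193 216 98 124 384
   0.77 [310. 188.] 291 322 176 201 487
   0.76 [172. 198.] 163 187 183 216 467
   0.74 [235. 193.] 213 259 177 219 720
expected block ctr at z 0 [284. 191.] [278. 243.]
expected block ctr at z 60 [285. 204.] [278. 233.]
expected block ctr at z 118 [287. 223.] [278. 222.]
```

View pics/t7.png

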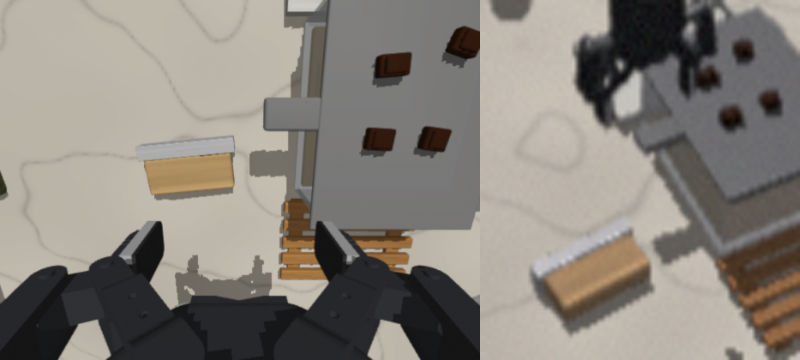

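The block toppled on release and lies on its side in front of the container ((190,165) px, foot towards +y). Its tall steel underside already faces the tray and makes a good blade. To save time I'll grip it in this pose, with the fingertips well above chunk height.

Run:
```python
from h import *
p,phi,o=pose();print(p,phi)
w=eyes.capture("wrist")
r=eyes.outline_of(w,"scraper_center")[0];c=max(cv2.findContours(r["pixels"].astype(np.uint8),0,1)[0],key=cv2.contourArea)[:,0]
print(cv2.minAreaRect(np.float32([onplane(w,q,25)[:2] for q in c])))
hsv=cv2.cvtColor(w["color"],cv2.COLOR_BGR2HSV);x0,x1,y0,y1=150,285,150,235
for nm,lo,hi,z in (("wood",(10,60,150),(25,150,255),25),("steel",(0,0,165),(179,16,255),26)):
    m=cv2.inRange(hsv,lo,hi)&(cv2.dilate(r["pixels"].astype(np.uint8),np.ones((5,5)))*255)
    n,l,s,_=cv2.connectedComponentsWithStats(m);i=1+s[1:,4].argmax()
    c=max(cv2.findContours((l==i).astype(np.uint8),0,1)[0],key=cv2.contourArea)[:,0]
    R=cv2.minAreaRect(np.float32([onplane(w,q,z)[:2] for q in c]));print(nm,R)
    (cx,cy),sz,an=R
plan(p,phi,[361,-92,p[2]])
```

```text
[423.20816028 -96.82145661 182.90105157] -6.980468497183931
((357.7646484375, -89.30783081054688), (67.5777816772461, 122.35553741455078), 88.45301818847656)
wood ((358.419677734375, -99.1438980102539), (45.11009216308594, 107.918212890625), 89.1184310913086)
steel ((358.4398498535156, -67.29556274414062), (17.663400650024414, 119.97484588623047), 88.77008819580078)
rows 2 slide [-0.0018 -0.0416 -0.    ] total [-0.0037 -0.0831 -0.    ] then yaw total 0
```

```bash
python3 -c "
from h import *
p,phi,o=pose()
plan(p,phi,[358,-90.8,1],88.8)"
```

```text
rows 4 slide [-0.0007 -0.0218  0.0606] total [-0.0027 -0.0873  0.2425] then yaw total -9.58
```

>>> drive_tool([
  {"slide": [-0.0013,-0.0436,0],"yaw": 0,"hand": 1},
  {"slide": [-0.0014,-0.0437,0],"yaw": 0,"hand": 1},
  {"slide": [0,0,0.013],"yaw": -0.958,"hand": 1},
  {"slide": [0,0,0.013],"yaw": -0.958,"hand": 1},
  {"slide": [0,0,0.013],"yaw": -0.958,"hand": 1},
  {"slide": [0,0,0.013],"yaw": -0.958,"hand": 1},
  {"slide": [0,0,0.013],"yaw": -0.958,"hand": 1},
  {"slide": [0,0,0.013],"yaw": -0.958,"hand": 1},
  {"slide": [0,0,0.013],"yaw": -0.958,"hand": 1},
  {"slide": [0,0,0.013],"yaw": -0.958,"hand": 1},
  {"slide": [0,0,0.013],"yaw": -0.958,"hand": 1},
  {"slide": [0,0,0.013],"yaw": -0.958,"hand": 1},
  {"slide": [0,0,0.05],"yaw": 0,"hand": 1},
  {"slide": [0,0,0.045],"yaw": 0,"hand": 1},
  {"slide": [0,0,0.0175],"yaw": 0,"hand": 1},
  {"slide": [0,0,0],"yaw": 0,"hand": 1},
  {"slide": [0,0,0],"yaw": 0,"hand": 1},
], force=60)

```text
clock: 31.6
eef_pos: [358.6, -91.0, 1.5]
ee_rot: [0.0, 0.011, 1.0, -0.0]
force: [0.0, 0.7, 0.8]
gripper_width: 85.7
gripper_force: 0.0
```

```bash
python3 -c "
from h import *
p,phi,o=pose();print(o['clock'],p,phi,o['force'])"
```

```text
31.6 [358.64994807 -90.96425854   1.51489343] 88.77393014118228 [0.00087142 0.65547361 0.76900364]
```

>>> drive_tool([
  {"slide": [0,0,0],"yaw": 0,"hand": 0},
  {"slide": [0,0,0],"yaw": 0,"hand": 0},
  {"slide": [0,0,0],"yaw": 0,"hand": 0},
  {"slide": [0,0,0],"yaw": 0,"hand": 0},
  {"slide": [0,0,-0.01],"yaw": 0,"hand": 0},
  {"slide": [0,0,-0.03],"yaw": 0,"hand": 0},
  {"slide": [0,0,-0.05],"yaw": 0,"hand": 0},
  {"slide": [0,0,-0.05],"yaw": 0,"hand": 0},
  {"slide": [0,0,-0.04],"yaw": 0,"hand": 0},
  {"slide": [0,0,-0.012],"yaw": 0,"hand": 0},
  {"slide": [0,0,0],"yaw": 0,"hand": 0},
])

```text
clock: 32.98
eef_pos: [358.1, -90.8, 145.0]
ee_rot: [0.0, 0.011, 1.0, -0.0]
force: [-0.4, -0.4, -2.5]
gripper_width: 62.8
gripper_force: 67.1
```

```bash
python3 -c "
from h import *
p,phi,o=pose();print(o['clock'],p,phi,o['force'],o['ft_torque'],o['gripper_width'])
L=np.array([584.5,-53]);a=np.radians(-7);X=np.array([np.cos(a),np.sin(a)]);Y=np.array([-X[1],X[0]])
A=L-200*X-130*Y; T=L-110*Y; print(A,T)
plan(p,phi,[*(L-20*X-190*Y),p[2]],83); plan(np.array([*(L-20*X-190*Y),p[2]]),83,[*T,p[2]])
w=eyes.capture('wrist')
for r in eyes.outline_of(w,'scraper_center')[:1]:
    y,x=np.nonzero(r['pixels']);print(r['confidence'],x.min(),x.max(),y.min(),y.max())
"
```

```text
32.975 [358.06580922 -90.8343221  145.0216447 ] 88.76169502411592 [-0.35555561 -0.36671753 -2.45404305] [-0.08359455 -0.03487085 -0.01528924] 62.83035397655166
[ 370.14775503 -157.65713103] [ 571.09437223 -162.18007668]
rows 5 slide [-0.0498 -0.0385 -0.    ] total [-0.2488 -0.1924 -0.    ] then yaw total 0.58
rows 2 slide [-0.0133  0.0533 -0.    ] total [-0.0267  0.1067 -0.    ] then yaw total 0
0.64 207 355 148 353
```

>>> drive_tool([
  {"slide": [-0.0477,-0.0148,0],"yaw": 0,"hand": 0},
  {"slide": [-0.0477,-0.0148,0],"yaw": 0,"hand": 0},
  {"slide": [-0.0477,-0.0148,0],"yaw": 0,"hand": 0},
  {"slide": [-0.0477,-0.0148,0],"yaw": 0,"hand": 0},
  {"slide": [-0.0477,-0.0148,0],"yaw": 0,"hand": 0},
  {"slide": [-0.0477,-0.0148,0],"yaw": 0.58,"hand": 0},
  {"slide": [0,0,0.03],"yaw": 0,"hand": 0},
  {"slide": [0,0,0.022],"yaw": 0,"hand": 0},
  {"slide": [0,0,0.006],"yaw": 0,"hand": 0},
  {"slide": [0,0,0],"yaw": 0,"hand": 0},
  {"slide": [0,0,0],"yaw": 0,"hand": 0},
])

```text
clock: 34.45
eef_pos: [571.6, -162.2, 102.0]
ee_rot: [0.001, 0.061, 0.998, -0.0]
force: [0.4, 0.2, -1.6]
gripper_width: 63.2
gripper_force: 67.1
```

```bash
cat > ck.py <<'E'
from h import *
p,phi,o=pose();print(o['clock'],np.round(p,1),round(phi,2),np.round(o['force'],1),np.round(o['ft_torque'],2),o['gripper_width'])
L=np.array([584.5,-53]);a=np.radians(-7);X=np.array([np.cos(a),np.sin(a)]);Y=np.array([-X[1],X[0]])
print('lid xy',(p[:2]-L)@X,(p[:2]-L)@Y)
for n in ("scene","side","wrist"):
    s=eyes.capture(n)
    for k in (1,2,3,4):
        for r in eyes.pinpoint(s,f"chunk{k}_center")[:1]:
            q=onplane(s,r["centre"],102.5)[:2]-L;z0=onplane(s,r["centre"],9)[:2]-L;print(n,k,round(r["confidence"],2),np.round(r["centre"]),np.round([q@X,q@Y]),"tray-level",np.round([z0@X,z0@Y]))
E
python3 ck.py
```

```text
34.45 [ 571.6 -162.2  102. ] 82.96 [ 0.4  0.2 -1.6] [-0.09  0.03  0.04] 63.19646006494411
lid xy 0.5505635657718619 -109.93102360490278
scene 1 0.43 [268. 205.] [-29. -26.] tray-level [-65. -86.]
scene 2 0.5 [255. 212.] [ 22. -27.] tray-level [ -9. -87.]
scene 3 0.42 [282. 215.] [-40.  34.] tray-level [-76. -21.]
scene 4 0.54 [267. 230.] [30. 52.] tray-level [-1. -2.]
side 1 0.48 [301. 206.] [-23. -12.] tray-level [26. 71.]
side 2 0.63 [285. 194.] [-49.  77.] tray-level [ -2. 166.]
side 3 0.59 [295. 197.] [-20.  42.] tray-level [ 30. 129.]
side 4 0.56 [305. 188.] [40. 70.] tray-level [ 93. 159.]
wrist 1 0.69 [448. 211.] [-27. -19.] tray-level [-0. 36.]
wrist 2 0.85 [435. 294.] [ 23. -20.] tray-level [81. 36.]
wrist 3 0.6 [279. 266.] [   5. -109.] tray-level [  51. -109.]
```

>>> drive_tool([
  {"slide": [0,0,0.0025],"yaw": 0,"hand": 0},
  {"slide": [0,0,0.0015],"yaw": 0,"hand": 0},
  {"slide": [0,0,0],"yaw": 0,"hand": 0},
])

```text
clock: 35.58
eef_pos: [571.1, -162.0, 98.5]
ee_rot: [-0.0, 0.061, 0.998, 0.0]
force: [-0.9, -0.3, -1.0]
gripper_width: 62.6
gripper_force: 67.1
```

>>> drive_tool([
  {"slide": [0,0.016,0],"yaw": 0,"hand": 0},
  {"slide": [0,0.016,0],"yaw": 0,"hand": 0},
  {"slide": [0,0.016,0],"yaw": 0,"hand": 0},
  {"slide": [0,0.016,0],"yaw": 0,"hand": 0},
  {"slide": [0,0.016,0],"yaw": 0,"hand": 0},
  {"slide": [0,0.016,0],"yaw": 0,"hand": 0},
  {"slide": [0,0.016,0],"yaw": 0,"hand": 0},
  {"slide": [0,0.016,0],"yaw": 0,"hand": 0},
  {"slide": [0,0.016,0],"yaw": 0,"hand": 0},
  {"slide": [0,0.016,0],"yaw": 0,"hand": 0},
  {"slide": [0,0.016,0],"yaw": 0,"hand": 0},
  {"slide": [0,0.016,0],"yaw": 0,"hand": 0},
  {"slide": [0,0.016,0],"yaw": 0,"hand": 0},
  {"slide": [0,0.016,0],"yaw": 0,"hand": 0},
  {"slide": [0,0.016,0],"yaw": 0,"hand": 0},
  {"slide": [0,0.016,0],"yaw": 0,"hand": 0},
  {"slide": [0,0.016,0],"yaw": 0,"hand": 0},
  {"slide": [0,0.003,0],"yaw": 0,"hand": 0},
  {"slide": [0,0,0],"yaw": 0,"hand": 0},
])

```text
clock: 37.95
eef_pos: [596.5, 42.9, 98.5]
ee_rot: [-0.0, 0.061, 0.998, 0.0]
force: [0.3, 0.4, -1.6]
gripper_width: 63.1
gripper_force: 67.1
```

Run:
```python
from h import *
p,phi,o=pose();print(o['clock'],np.round(p,1),round(phi,2),np.round(o['force'],1),o['gripper_width'])
L=np.array([584.5,-53]);a=np.radians(-7);X=np.array([np.cos(a),np.sin(a)]);Y=np.array([-X[1],X[0]])
print('lid xy',(p[:2]-L)@X,(p[:2]-L)@Y)
s=eyes.capture("scene");d=eyes.capture("side")
import pickle;pickle.dump((dict(s),dict(d)),open("sw.pkl","wb"))
for n,v in (("scene",s),("side",d)):
    hsv=cv2.cvtColor(v["color"],cv2.COLOR_BGR2HSV)
    g=v["color"].max(2)
    # dark brown blobs within lid/tray area
    m=((hsv[...,2]<75)&(hsv[...,1]>110)).astype(np.uint8)
    k,l,st,ce=cv2.connectedComponentsWithStats(m)
    for i in range(1,k):
        q=onplane(v,ce[i],102.5)[:2]-L;z0=onplane(v,ce[i],10)[:2]-L
        if 4<=st[i,4]<200 and abs(z0@X)<160 and abs(z0@Y)<300: print(n,np.round(ce[i]),st[i,4],"lid",np.round([q@X,q@Y]),"tray",np.round([z0@X,z0@Y]))
```

```text
37.95 [596.5  42.9  98.5] 82.98 [ 0.3  0.4 -1.6] 63.0551803121417
lid xy 0.20641117182895408 96.65773842239226
scene [246. 186.] 181 lid [ -13. -139.] tray [ -47. -206.]
scene [226. 210.] 16 lid [ 96. -94.] tray [  70. -158.]
scene [272. 213.] 6 lid [-20.   6.] tray [-54. -50.]
scene [280. 229.] 7 lid [-5. 77.] tray [-38.  25.]
scene [294. 251.] 7 lid [  6. 168.] tray [-27. 124.]
scene [300. 258.] 9 lid [  7. 197.] tray [-25. 154.]
scene [288. 265.] 22 lid [ 52. 198.] tray [ 23. 155.]
side [330. 237.] 91 lid [  -3. -206.] tray [  47. -138.]
side [321. 237.] 16 lid [ -34. -190.] tray [  14. -121.]
side [314. 239.] 10 lid [ -64. -190.] tray [ -18. -120.]
side [301. 244.] 4 lid [-117. -188.] tray [ -74. -118.]
side [304. 247.] 13 lid [-114. -206.] tray [ -72. -137.]
side [313. 245.] 7 lid [ -80. -213.] tray [ -35. -144.]
side [323. 247.] 9 lid [ -52. -239.] tray [  -6. -172.]
side [312. 251.] 29 lid [ -98. -233.] tray [ -55. -167.]
side [319. 257.] 72 lid [ -90. -270.] tray [ -46. -205.]
side [330. 256.] 17 lid [ -51. -287.] tray [  -5. -223.]
```

>>> drive_tool([
  {"slide": [0,0,-0.02],"yaw": 0,"hand": 0},
  {"slide": [0,0,-0.05],"yaw": 0,"hand": 0},
  {"slide": [0.0475,-0.0446,0],"yaw": 0,"hand": 0},
  {"slide": [0.0475,-0.0446,0],"yaw": 0,"hand": 0},
  {"slide": [0.0475,-0.0446,0],"yaw": 0,"hand": 0},
  {"slide": [0.0475,-0.0446,0],"yaw": 0,"hand": 0},
  {"slide": [0.0475,-0.0446,0],"yaw": 0,"hand": 0},
  {"slide": [0.0475,-0.0446,0],"yaw": 0,"hand": 0},
  {"slide": [0,0,0.05],"yaw": 0,"hand": 0},
  {"slide": [0,0,0],"yaw": 0,"hand": 0},
])

```text
clock: 39.3
eef_pos: [357.5, -130.2, 112.9]
ee_rot: [-0.002, 0.062, 0.998, 0.0]
force: [0.1, -0.4, -1.9]
gripper_width: 63.0
gripper_force: 67.2
```

Run:
```python
from h import *
p,phi,o=pose();print(o['clock'],np.round(p,1),round(phi,2),np.round(o['force'],1),o['gripper_width'])
L=np.array([584.5,-53]);a=np.radians(-7);X=np.array([np.cos(a),np.sin(a)]);Y=np.array([-X[1],X[0]])
s=eyes.capture("scene");d=eyes.capture("side")
for n,v in (("scene",s),("side",d)):
    hsv=cv2.cvtColor(v["color"],cv2.COLOR_BGR2HSV)
    for dark,sat in ((75,100),(90,60)):
      m=((hsv[...,2]<dark)&(hsv[...,1]>sat)).astype(np.uint8)
      k,l,st,ce=cv2.connectedComponentsWithStats(m)
      for i in range(1,k):
        q=onplane(v,ce[i],102.5)[:2]-L;z0=onplane(v,ce[i],10)[:2]-L
        if 3<=st[i,4]<300 and abs(z0@X)<150 and -120<q@Y<300: print(n,dark,np.round(ce[i]),st[i,4],"lid",np.round([q@X,q@Y]),"tray",np.round([z0@X,z0@Y]))
pan=[cv2.resize(v["color"][y:y+110,x:x+110],(390,390),interpolation=cv2.INTER_CUBIC) for v,x,y in ((s,225,180),(d,240,145))]
cv2.imwrite("pics/t8.png",np.hstack(pan))
```

```text
39.3 [ 357.5 -130.2  112.9] 82.86 [ 0.1 -0.4 -1.9] 63.01505364286251
scene 75 [227. 211.] 28 lid [ 97. -87.] tray [  72. -150.]
scene 75 [294. 251.] 8 lid [  6. 169.] tray [-27. 124.]
scene 75 [299. 258.] 10 lid [  8. 196.] tray [-24. 154.]
scene 75 [288. 265.] 23 lid [ 51. 197.] tray [ 22. 154.]
scene 90 [259. 187.] 3 lid [ -45. -108.] tray [ -82. -173.]
scene 90 [254. 190.] 4 lid [ -27. -108.] tray [ -62. -173.]
scene 90 [250. 192.] 3 lid [  -9. -108.] tray [ -42. -173.]
scene 90 [246. 195.] 4 lid [   9. -108.] tray [ -23. -173.]
scene 90 [241. 197.] 3 lid [  28. -108.] tray [  -3. -173.]
scene 90 [228. 210.] 68 lid [ 91. -90.] tray [  65. -154.]
scene 90 [295. 251.] 16 lid [  5. 169.] tray [-27. 124.]
scene 90 [300. 258.] 16 lid [  7. 197.] tray [-25. 154.]
scene 90 [288. 265.] 37 lid [ 52. 198.] tray [ 23. 155.]
side 90 [281. 161.] 3 lid [ 32. 271.] tray [ 84. 372.]
side 90 [257. 168.] 12 lid [-81. 275.] tray [-37. 377.]
side 90 [262. 190.] 4 lid [-121.  135.] tray [-79. 226.]
side 90 [261. 207.] 9 lid [-169.   49.] tray [-131.  135.]
side 90 [276. 208.] 4 lid [-118.   17.] tray [-76. 101.]
side 90 [260. 210.] 4 lid [-180.   35.] tray [-142.  120.]
side 90 [266. 212.] 5 lid [-163.   15.] tray [-124.   99.]
side 90 [268. 215.] 3 lid [-161.   -3.] tray [-122.   79.]
side 90 [269. 219.] 8 lid [-168.  -22.] tray [-129.   59.]
side 90 [277. 233.] 19 lid [-175. -102.] tray [-136.  -26.]
side 90 [271. 229.] 5 lid [-185.  -71.] tray [-147.    7.]
side 90 [273. 232.] 6 lid [-184.  -92.] tray [-147.  -16.]
```

View pics/t8.png

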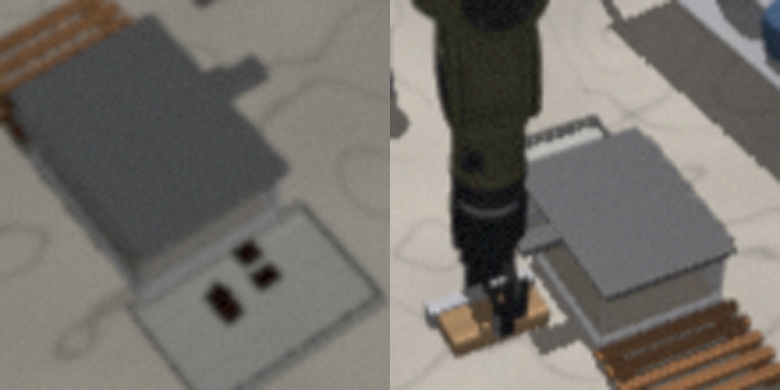

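All four chunks are in the tray (dark blobs around (225–265, 250–300), left half) and the lid is bare. Now I put the scraper down on the bare counter.

>>> drive_tool([
  {"slide": [0,0,0.05],"yaw": 0,"hand": 0},
  {"slide": [0,0,0.055],"yaw": 0,"hand": 0},
  {"slide": [0,0,0.03],"yaw": 0,"hand": 0},
  {"slide": [0,0,0.009],"yaw": 0,"hand": 0},
  {"slide": [0,0,0.004],"yaw": 0,"hand": 0},
  {"slide": [0,0,0],"yaw": 0,"hand": 0},
  {"slide": [0,0,0],"yaw": 0,"hand": 0},
])

```text
clock: 40.28
eef_pos: [360.6, -130.6, 3.3]
ee_rot: [0.001, 0.061, 0.998, -0.0]
force: [0.1, -0.3, -1.9]
gripper_width: 63.1
gripper_force: 67.2
```

>>> drive_tool([
  {"slide": [0,0,0.003],"yaw": 0,"hand": 0},
  {"slide": [0,0,0],"yaw": 0,"hand": 0},
  {"slide": [0,0,0],"yaw": 0,"hand": 1},
  {"slide": [0,0,0],"yaw": 0,"hand": 1},
  {"slide": [0,0,0],"yaw": 0,"hand": 1},
  {"slide": [0,0,-0.03],"yaw": 0,"hand": 1},
  {"slide": [0,0,-0.07],"yaw": 0,"hand": 1},
  {"slide": [0,0,-0.08],"yaw": 0,"hand": 1},
  {"slide": [0,0,-0.07],"yaw": 0,"hand": 1},
  {"slide": [0,0,0],"yaw": 0,"hand": 1},
])

```text
clock: 41.52
eef_pos: [362.9, -131.5, 191.6]
ee_rot: [0.004, 0.061, 0.998, -0.001]
force: [-1.2, 0.0, -0.1]
gripper_width: 85.4
gripper_force: 0.0
```

Run:
```python
from h import *
p,phi,o=pose();print(o['clock'],np.round(p,1),round(phi,2),np.round(o['force'],1))
w=eyes.capture("wrist")
r=eyes.outline_of(w,"scraper_center")
for r in r[:1]:
    c=max(cv2.findContours(r["pixels"].astype(np.uint8),0,1)[0],key=cv2.contourArea)[:,0]
    print(cv2.minAreaRect(np.float32([onplane(w,q,25)[:2] for q in c])))
for k,z in (("lid_tab",90),("lid_mid",96),("lid_hinge",90)):
    for r in eyes.pinpoint(w,k)[:2]: print(k,r["confidence"],r["centre"],onplane(w,r["centre"],z))
for r in eyes.outline_of(w,"lid_mid")[:1]:
    m=r["pixels"].astype(np.uint8);c=max(cv2.findContours(m,0,1)[0],key=cv2.contourArea)[:,0]
    W=np.array([onplane(w,q,96)[:2] for q in c]);L=np.array([584.5,-53]);a=np.radians(-7);X=np.array([np.cos(a),np.sin(a)]);Y=np.array([-X[1],X[0]])
    Q=np.c_[(W-L)@X,(W-L)@Y];t=Q[(Q[:,0]<-90)]
    print("lid rect",cv2.minAreaRect(np.float32(W)),"tab x",t[:,0].min() if len(t) else None,"tab y",t[:,1].min() if len(t) else None,t[:,1].max() if len(t) else None,"y range",Q.min(0),Q.max(0), c.min(0),c.max(0))
plan(p,phi,[584.5-115*np.cos(np.radians(7)),-53+115*np.sin(np.radians(7)),p[2]],83)
```

```text
41.525 [ 362.9 -131.5  191.6] 82.96 [-1.2  0.  -0.1]
((361.1109619140625, -130.36312866210938), (65.2755355834961, 120.6214828491211), 82.98922729492188)
lid_tab 0.35 [230.8, 332.9] [ 487.77511594 -195.72067099   90.        ]
lid_hinge 0.7 [358.1, 334.3] [505.05543215 -67.98993983  90.        ]
lid rect ((507.4542236328125, -100.52212524414062), (55.780540466308594, 111.63668823242188), 8.379322052001953) tab x -110.71521614751069 tab y -16.684240169508044 -4.652147300907933 y range [-110.71521615 -113.68228439] [-50.90248871  -3.23204873] [270 309] [382 360]
rows 3 slide [-0.0424  0.0467 -0.    ] total [-0.1271  0.14   -0.    ] then yaw total -0.0
```

The scraper rests on the bare counter at (361,−130) and is let go. Next the tab.

>>> drive_tool([
  {"slide": [-0.032,0.035,0],"yaw": 0,"hand": 1},
  {"slide": [-0.032,0.035,0],"yaw": 0,"hand": 1},
  {"slide": [-0.032,0.035,0],"yaw": 0,"hand": 1},
  {"slide": [-0.031,0.035,0],"yaw": 0,"hand": 1},
  {"slide": [0,0,0],"yaw": 0,"hand": 1},
])

```text
clock: 42.45
eef_pos: [468.1, -36.5, 186.3]
ee_rot: [-0.001, 0.06, 0.998, 0.0]
force: [-0.2, -0.2, -0.7]
gripper_width: 85.7
gripper_force: 0.0
```

Run:
```python
from h import *
p,phi,o=pose();print(o['clock'],np.round(p,1),round(phi,2))
w=eyes.capture("wrist");L=np.array([584.5,-53]);a=np.radians(-7);X=np.array([np.cos(a),np.sin(a)]);Y=np.array([-X[1],X[0]])
for r in eyes.pinpoint(w,"lid_tab")[:2]: q=onplane(w,r["centre"],90)[:2];print(r["confidence"],r["centre"],q,(q-L)@X,(q-L)@Y)
for r in eyes.outline_of(w,"lid_mid")[:1]:
    m=r["pixels"].astype(np.uint8);c=max(cv2.findContours(m,0,1)[0],key=cv2.contourArea)[:,0]
    W=np.array([onplane(w,q,96)[:2] for q in c]);Q=np.c_[(W-L)@X,(W-L)@Y];t=Q[(Q[:,0]<-95)]
    print("tab x",t[:,0].min(),"tab y",t[:,1].min(),t[:,1].max(),"range",Q.min(0),Q.max(0),c.min(0),c.max(0))
plan(p,phi,[470.4,-39,66],83)
```

```text
42.45 [468.1 -36.5 186.3] 83.12
0.6 [415.4, 277.8] [548.2117307   82.19968333] -52.49447868331095 129.76949783946696
0.58 [277.4, 213.6] [470.99111908 -37.7464528 ] -114.5217427154419 1.3065967793076276
tab x -134.27300434841302 tab y -14.372822433246917 15.835022800815914 range [-134.27300435 -113.9661086 ] [ 35.78813834 115.78506532] [148 193] [406 361]
rows 3 slide [-0.0011 -0.001   0.0535] total [-0.0034 -0.0029  0.1604] then yaw total 0.01
```

>>> drive_tool([
  {"slide": [-0.001,0,0.05],"yaw": 0,"hand": 1},
  {"slide": [-0.001,0,0.06],"yaw": 0,"hand": 1},
  {"slide": [0,0,0.04],"yaw": 0,"hand": 1},
  {"slide": [0,0,0.01],"yaw": 0,"hand": 1},
  {"slide": [0,0,0],"yaw": 0,"hand": 1},
  {"slide": [0,0,0],"yaw": 0,"hand": 0},
  {"slide": [0,0,0],"yaw": 0,"hand": 0},
  {"slide": [0,0,0],"yaw": 0,"hand": 0},
  {"slide": [0,0,0],"yaw": 0,"hand": 0},
  {"slide": [0,0,0],"yaw": 0,"hand": 0},
  {"slide": [0,0,0],"yaw": 0,"hand": 0},
], force=40)

```text
clock: 43.98
eef_pos: [469.2, -38.0, 68.5]
ee_rot: [0.001, 0.061, 0.998, -0.0]
force: [-1.4, -1.0, 6.3]
gripper_width: 29.1
gripper_force: 42.7
```

Run:
```python
from h import *
p,phi,o=pose();print(o['clock'],np.round(p,1),round(phi,2),np.round(o['force'],1),o['gripper_width'],o['gripper_force'])
L=np.array([584.5,-53]);a=np.radians(-7);X=np.array([np.cos(a),np.sin(a)]);Y=np.array([-X[1],X[0]])
lx=(p[:2]-L)@X;ly=(p[:2]-L)@Y;print(lx,ly)
r=83-lx; c0=None
th=np.radians(np.arange(0,61,6)); dx=r*(1-np.cos(th));dz=r*np.sin(th)
print("r",r);print(np.round(np.c_[-np.diff(dx)/750,-np.diff(dz)/750],4), "turn",phi-83)
```

```text
43.975 [469.2 -38.   68.5] 82.97 [-1.4 -1.   6.3] 29.07989017320755 42.70648777484894
-116.31192511570158 0.817638518489209
r 199.31192511570157
[[-0.0015 -0.0278]
 [-0.0044 -0.0275]
 [-0.0072 -0.0269]
 [-0.01   -0.026 ]
 [-0.0126 -0.0248]
 [-0.0151 -0.0233]
 [-0.0175 -0.0216]
 [-0.0197 -0.0197]
 [-0.0216 -0.0175]
 [-0.0233 -0.0151]] turn -0.02990327724931774
```

>>> drive_tool([
  {"slide": [-0.0007,0,-0.0139],"yaw": 0,"hand": 0},
  {"slide": [-0.0008,0,-0.0139],"yaw": 0,"hand": 0},
  {"slide": [-0.0044,0,-0.0275],"yaw": 0,"hand": 0},
  {"slide": [-0.0072,0,-0.0269],"yaw": 0,"hand": 0},
  {"slide": [-0.01,0,-0.026],"yaw": 0,"hand": 0},
  {"slide": [-0.0126,0,-0.0248],"yaw": 0,"hand": 0},
  {"slide": [0,0,0],"yaw": 0,"hand": 0},
])

```text
clock: 44.85
eef_pos: [496.8, -41.4, 168.8]
ee_rot: [0.002, 0.061, 0.998, -0.0]
force: [2.7, -1.6, -2.8]
gripper_width: 29.1
gripper_force: 41.6
```

>>> drive_tool([
  {"slide": [-0.0151,0,-0.0233],"yaw": 0,"hand": 0},
  {"slide": [-0.0175,0,-0.0216],"yaw": 0,"hand": 0},
  {"slide": [-0.0197,0,-0.0197],"yaw": 0,"hand": 0},
  {"slide": [-0.0216,0,-0.0175],"yaw": 0,"hand": 0},
  {"slide": [-0.0117,0,-0.0076],"yaw": 0,"hand": 0},
  {"slide": [-0.0116,0,-0.0075],"yaw": 0,"hand": 0},
  {"slide": [0,0,0],"yaw": 0,"hand": 0},
  {"slide": [0,0,0],"yaw": 0,"hand": 0},
])

```text
clock: 45.85
eef_pos: [567.2, -50.0, 239.8]
ee_rot: [-0.0, 0.061, 0.998, 0.0]
force: [1.3, 2.1, -6.1]
gripper_width: 29.0
gripper_force: 43.4
```

Run:
```python
from h import *
p,phi,o=pose();print(o['clock'],np.round(p,1),round(phi,2),np.round(o['force'],1),o['gripper_width'],o['gripper_force'])
L=np.array([584.5,-53]);a=np.radians(-7);X=np.array([np.cos(a),np.sin(a)]);Y=np.array([-X[1],X[0]])
h=L+83*X; dxx=-(p[:2]-h)@X; print("dx",dxx,"dz",p[2]-68.5,"angle by z",np.degrees(np.arcsin((p[2]-68.5)/199.3)),"by x",np.degrees(np.arccos(dxx/199.3)))
for n in ("scene","side"):
    v=eyes.capture(n)
    r=eyes.outline_of(v,"lid_mid"); 
    for r in r[:1]:
        M=r["pixels"]
        best=[]
        for A in range(40,80,2):
            t=np.radians(A);U=-np.cos(t)*np.r_[X,0]+np.sin(t)*np.array([0,0,1]);N=np.sin(t)*np.r_[X,0]+np.cos(t)*np.array([0,0,1]);H=np.r_[h,90]
            pts=[H+e*U+f*np.r_[Y,0]+g*N for e in (0,166) for f in (-115,115) for g in (0,6)]+[H+216*U+f*np.r_[Y,0]+g*N for f in (-15,15) for g in (-6,6)]
            m=np.zeros(M.shape,np.uint8)
            cv2.fillConvexPoly(m,cv2.convexHull(np.int32(np.round([proj(v,q) for q in pts[:8]]))),1)
            cv2.fillConvexPoly(m,cv2.convexHull(np.int32(np.round([proj(v,q) for q in pts[8:]]))),1)
            best.append(((M&(m>0)).sum()/(M|(m>0)).sum(),A))
        print(n,r["confidence"],sorted(best)[-4:])
```

```text
45.85 [567.2 -50.  239.8] 82.96 [ 1.3  2.1 -6.1] 29.048263802589545 43.40937674045563
dx 100.50208841751927 dz 171.32684074953565 angle by z 59.276517405161776 by x 59.716735994081134
scene 0.86 [(np.float64(0.8948056190787325), 52), (np.float64(0.9193657219973009), 54), (np.float64(0.9243409791167408), 58), (np.float64(0.9273037542662116), 56)]
side 0.62 [(np.float64(0.4025641025641026), 54), (np.float64(0.45098039215686275), 60), (np.float64(0.5241157556270096), 56), (np.float64(0.58984375), 58)]
```

>>> drive_tool([
  {"slide": [-0.004,0,-0.0023],"yaw": 0,"hand": 0},
  {"slide": [0,0,0],"yaw": 0,"hand": 0},
  {"slide": [0,0,0],"yaw": 0,"hand": 0},
])

```text
clock: 46.42
eef_pos: [570.8, -50.5, 241.9]
ee_rot: [0.0, 0.061, 0.998, 0.0]
force: [3.1, 1.0, -10.0]
gripper_width: 28.9
gripper_force: 43.0
```

Run:
```python
from h import *
p,phi,o=pose();print(o['clock'],np.round(p,1),np.round(o['force'],1),o['gripper_width'],o['gripper_force'])
L=np.array([584.5,-53]);a=np.radians(-7);X=np.array([np.cos(a),np.sin(a)])
h=L+83*X; print(np.degrees(np.arctan2(p[2]-68.5,-(p[:2]-h)@X)))
print(job_done())
```

```text
46.425 [570.8 -50.5 241.9] [  3.1   1.  -10. ] 28.853276805263206 42.97978699207306
60.81309621925048
the job is handed in; nothing more can be done
None
```

The job is handed in at 46 s: all four chunks are in the tray and the lid is held open at roughly 60° (58–61° by measurement), but the scraper slipped from my first grip onto the trivet and one attempt to stand it up failed, so I wiped with it on its side and left it lying, not standing, on the bare counter.

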